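# Find and mark the high spot of a centrifuge wheel

### The job

Turn the wheel slowly by its crank knob against the spring feeler until the wheel's highest spot (not its lesser lump) is under the feeler tip, as exactly as you can feel it, and let go so that it rests there. Then stand the steel marker weight upright on the wheel, right at the rim in line with the feeler, without turning the wheel off its high spot. Handle the wheel gently, do not touch the feeler, and leave the other things on the bench alone.

Things in the scene. Friction and masses are not known exactly. Their poses are not given: they have to be found in the camera images.
- stand: fixed grey run-out stand, base plate 300 x 190 x 12 mm. Origin: on the bench surface, on the wheel's vertical axis; its x axis points from there to the feeler, z up.
- rotor (a joint): angle of the wheel (rad) about its vertical axis, growing counter-clockwise seen from above, no stops; at 0 the crank knob lies on the feeler's side (stand's +x). Bearing drag is a steady 0.18 N m (about 3.3 N at the knob, a little more in motion) and holds the wheel where it is left. Turn it slowly, at less than a quarter turn a second.
- knob_center (a point): centre (half-way up) of the upright black crank knob, 20 mm diameter and 46 mm tall, its foot 4 mm above the flange; it stands 55 mm from the wheel's axis and spins freely about its own axis, so that it can be held from above while the hand goes round in a circle without turning; a grip of 30 to 50 N is enough
- mark_spot (a point): point on the flange's top surface (76 mm above the bench), 70 mm from the wheel's axis, in line with the feeler: where the centre of the marker's foot belongs. It belongs to the stand and does not turn with the wheel
- marker_center (a point): centre (half-way up) of the loose steel marker weight, an upright plain cylinder 24 mm diameter, 32 mm tall, 0.11 kg
- marker: the same marker weight; origin at the centre of its foot
- vial: small capped vial, 34 mm diameter, 60 mm tall, origin under its centre; to be left alone
- jar: capped specimen jar, 64 mm diameter, 85 mm tall, origin under its centre; to be left alone
- beaker: white plastic cup, 72 mm diameter, 80 mm tall, origin under its centre; to be left alone
- slide_box: grey slide box 90 x 130 x 35 mm, origin under its centre; to be left alone
- wheel_top (a point): point on the wheel's axis at the height of the top (76 mm over the bench) of its flat aluminium flange, 184 mm diameter; a 40 mm wide hub nut stands 12 mm above it. Hidden below the flange is the steel rim, 80 mm radius, on which the feeler rides. Where its high spot lies is unknown and differs each time; with it under the feeler, the knob is at least 75 degrees away from the feeler
- feeler: the fixed feeler: white block 36 x 50 x 52 mm on the stand's plate, origin under its centre, 128 mm from the wheel's axis; nothing of it is higher than 76 mm over the bench. A spring rod with a round tip (6 mm radius) sticks out of it and presses on the rim below the flange with about 9.5 N on the plain rim, 13 N on the lesser lump, 17 N at the high spot, where it must be left
- rim_contact (a point): fixed point where the feeler's tip presses on the rim. The high spot is 4 mm high and falls evenly over 22 degrees to either side; a lesser lump, 2 mm high, 16 degrees to either side, lies 149 degrees counter-clockwise of it on the wheel. A lump climbing under the tip adds to the push needed at the knob (high spot up to 5 N, lesser 3 N), falling away it takes as much off; at its very top nothing
Mind the look-alikes: they are no part of the job. Of the things shaped like the marker, the bare steel one is meant.

How it is judged:
By the outcome, as a careful person would: the job done as asked, in the order asked, and still so for the second after the job is handed in, with the robot touching nothing.
It also fails if it takes over 72 s, if anything falls off the work surface, if the arm or the gripper's body presses on something with over 40 N, if the wrist force passes 120 N, or if a joint passes its speed limit or range.

### The arm

A 6-joint arm with a two-finger parallel gripper is mounted at the origin on the work surface. World frame = base frame: x ahead of the robot, y to its left, z up, the work surface at z = 0. Lengths are in m, angles in rad, forces in N, time in s.
With the tool pointing down it reaches from about 0.275 to 0.725 m from the base axis. Payload 5.6 kg.
Tool frame: the origin (TCP) lies on the centre line of the jaws, within the pads' length; the fingertips stand 22 mm ahead of it and the grasp point (between the pads) lies 3 mm ahead of it; z points along the fingers, y is the line along which they close (so a half turn about z gives the same grasp; the last joint's range is limited). The gripper opens to 85 mm and grips with 20 to 120 N. Pads are 22 mm wide; open, the fingers measure 114 mm over their backs; the gripper's body (76 mm by 85 mm) begins 54 mm behind the grasp point. The pads swing forward as they close: fully open they stand 13 mm farther back than shut.
Start: joints at [0.285, 0.255, 0.108, 0, -1.424, -0.285], TCP at [0.55, 0, 0.253] pointing down, gripper open.
Joint ranges: [-2.95, 2.95], [-1.21, 1.97], [-1.09, 1.5], [-2.87, 1.71], [-2.94, -0.07], [-3.05, 3.05]. Speed limits (rad/s): [2.57, 2.57, 3.14, 3.14, 3.14, 3.14].

### API

Orientations are given as a unit quaternion [w, x, y, z].
In Python, from cell import robot, vision, workorder gives the robot as it stands.
- The arm moves only by the tool servo_tool, never from a script. Its argument "moves" is a list of rows, each an object of numbers: "fingers": the finger opening in m, from 0 to 0.0854; "tx", "ty", "tz": the shift along the world's x, y, z in m; "rx", "ry", "rz": the turn, a rotation vector about the world's x, y, z in degrees. A call has 1 to 5 rows; each row is the pose to reach, as a shift and turn from the pose commanded when the call began; what a row does not reach only later rows make up. A row lasts 1/12 s, in which the tool goes at most 41.7 mm and 7.16 degrees, less where a joint would pass 70% of its speed; a pose out of reach is approached as far as the arm can. A call with a gripper value outside its range is refused whole. The fingers move at their own pace and stop on an object; "force" is the grip in N (left out, the last holds). Time passes only in rows, so rows that repeat a pose let the fingers close. It gives the time, the measured TCP pose, the force, the opening and the grip force at its end, in the units of the state.
- robot.read_state(): the state, without advancing time (a new reading comes with each control period).
- vision.read_camera(name): name is "scene" or "side" or "wrist"; returns a dict with "color" (480x640x3 uint8, red, green, blue), "K" (3x3 intrinsics, pixels), "R" (3x3) and "t" (3): a world point X has camera coordinates R X + t; the wrist camera has in their place "T_tool_cam" (4x4, takes a point from camera to tool coordinates, whose origin is the TCP and whose axes are the flange's). Camera axes: x right, y down, z forward; pixel columns grow to the right and rows downward; lengths in m; the calibration is good to about 2 mm. A picture is of the moment at which its call begins: read the wrist's pose just before it. There is no depth.
- workorder.close_job(): hands the job in; it is judged then, once.
The state is a dict: "clock": time; "joints": joint angles; "joint_vel": joint speeds; "joint_torque": joint torques, N m; "tool_pos": TCP position; "tcp_rot": TCP orientation; "wrist_force": force on the tool from outside, world axes, zero at the start; "moment": the same for the moment, N m; "grip_width": opening from 0.0 (shut) to 1.0 (fully open); "grip_force": force on a finger pad.
Only numpy, scipy, OpenCV 4.12 (cv2) and the standard library are available. Lean on these libraries where they do the work, as an engineer would, in place of code of your own. Each camera call takes 0.05 s, during which the arm holds its last target. There are 200 camera calls.

## Working session

There is one attempt and no reset: what is moved stays moved. The work goes in short steps, Python scripts to look and compute and a tool call to move; the robot and the scene stay as the last step left them, time stands still between calls to the robot, and variables do not carry over. Pictures are saved under pics/ and viewed, at most 10 in all, crops included, and the job is handed in when it is done.

Besides the shell and the picture viewer there is one more tool, called after ">>>" as name([rows], argument=value, ...), one row to a line, values as JSON. servo_tool: Moves the arm, as the interface text tells. Its arguments: {"type":"object","properties":{"moves":{"type":"array"},"force":{"type":"number"}},"required":["moves"]}

```bash
mkdir -p pics; cat > h.py <<'E'
import numpy as np, cv2
from cell import robot, vision, workorder
def snap(n,f):
    c=vision.read_camera(n); cv2.imwrite('pics/'+f,c['color'][:,:,::-1]); return c
def ray(c,uv,z):
    d=np.linalg.inv(c['K'])@np.array([uv[0],uv[1],1.]); R=np.array(c['R']);o=-R.T@c['t']; d=R.T@d
    return o+d*(z-o[2])/d[2]
def proj(c,X):
    p=c['K']@(np.array(c['R'])@np.array(X)+c['t']); return p[:2]/p[2]
E
python3 - <<'E'
from h import *
import pickle
s=robot.read_state();print(s)
cs={n:snap(n,n+'0.png') for n in('scene','side')}
pickle.dump(cs,open('cs.pkl','wb'))
for n,c in cs.items(): print(n,-np.array(c['R']).T@c['t'])
a=cv2.imread('pics/scene0.png')
E
```

```text
{'clock': 0.0, 'joints': array([ 2.84605896e-01,  2.55739855e-01,  1.06972878e-01, -5.21163657e-04,
       -1.42388306e+00, -2.84597383e-01]), 'joint_vel': array([ 0.00198658, -0.00142983, -0.00134083,  0.00080121,  0.00106107,
       -0.00068191]), 'joint_torque': array([-4.48901856e-04, -3.86631560e+01,  2.37934113e+01,  5.36471218e+00,
       -6.25866101e-03, -4.57470776e-06]), 'tool_pos': array([5.49532681e-01, 7.57661489e-05, 2.52379904e-01]), 'tcp_rot': array([-6.89291801e-04, -7.07082321e-01,  7.07130586e-01,  6.71095324e-04]), 'wrist_force': array([-0.17984848, -0.06015393,  0.07735549]), 'moment': array([ 0.06516144, -0.01371653,  0.00236749]), 'grip_force': 0.0, 'grip_width': 1.0007922478603306}
scene [0.95829159 0.44962249 1.07155598]
side [ 0.15070478 -0.61064047  0.62873326]
```

View pics/scene0.png

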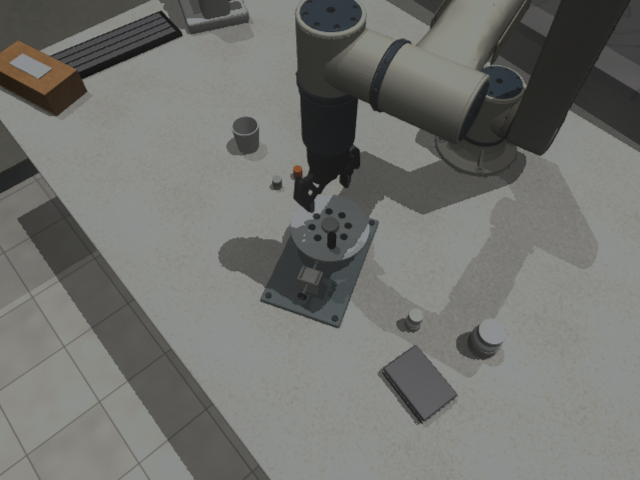

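View pics/side0.png

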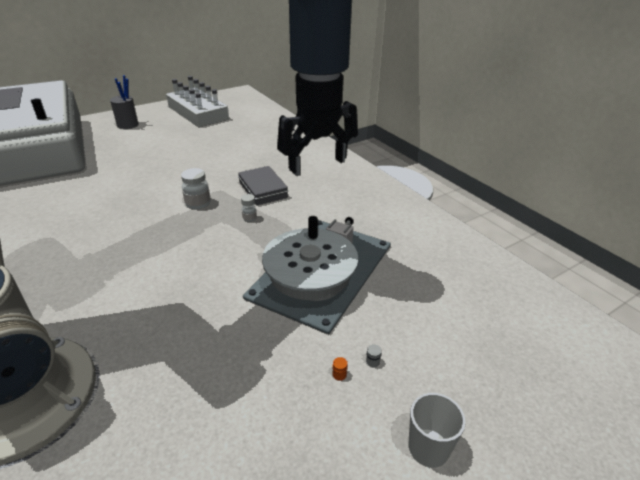

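Scene: the wheel hub is at (330,224), the knob at (332,238), the feeler block at (311,277), the grey marker candidate at (277,183) and its orange look-alike at (298,172). The vial is at (414,320), the jar at (487,338), the cup at (246,135) and the box at (418,383). In the side view the grey one is at (373,355) and the orange at (340,368). I choose the bare grey one and check it in a crop.

```bash
python3 - <<'E'
from h import *
a=cv2.imread('pics/side0.png')[200:400,230:410]; b=cv2.imread('pics/scene0.png')[160:330,250:390]
a=cv2.resize(a,(405*1,450),interpolation=cv2.INTER_CUBIC); b=cv2.resize(b,(371,450),interpolation=cv2.INTER_CUBIC)
cv2.imwrite('pics/crop.png',cv2.convertScaleAbs(np.hstack([a,b]),alpha=1.4))
E
```

```text
(no output)
```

View pics/crop.png

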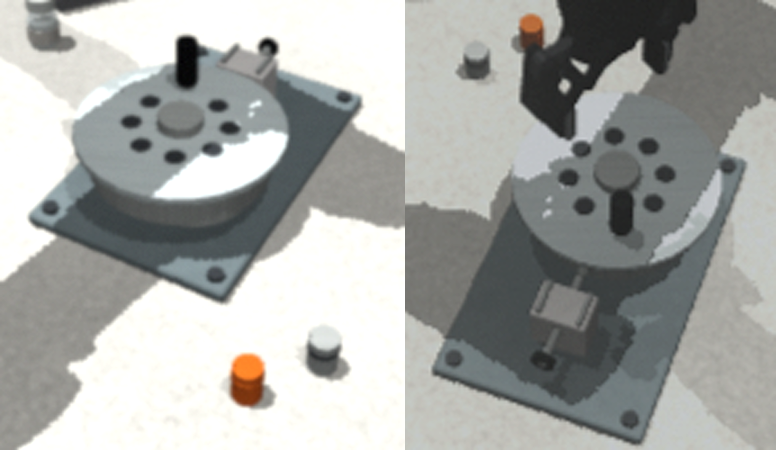

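The crop shows the bare steel cylinder at side (374,350) / scene (277,180). It is plain grey and stands next to the orange one. The knob is between the hub and the feeler side.

```bash
python3 - <<'E'
from h import *
import pickle
cs=pickle.load(open('cs.pkl','rb'))
S=lambda p:(230+p[0]/2.25,200+p[1]/2.25)
C=lambda p:(250+(p[0]-405)/2.65,160+p[1]/2.647)
P={'hub':(.088,(181,114),(618,170)),'knobtop':(.126,(186,40),(621,195)),'feel':(.064,(249,62),(565,302)),'marker':(.032,(324,337),(476,50)),
'orange':(.032,(247,364),(531,22))}
r={}
for k,(z,s,c) in P.items():
    a=ray(cs['side'],S(s),z);b=ray(cs['scene'],C(c),z); r[k]=(a+b)/2; print(k,a[:2].round(4),b[:2].round(4))
for p in [(32,217),(222,298),(360,102)]: print('side corner',ray(cs['side'],S(p),.012)[:2])
for p in [(745,160),(433,370),(640,442)]: print('scene corner',ray(cs['scene'],C(p),.012)[:2])
d=(r['feel']-r['hub'])[:2];print(np.hypot(*d),np.degrees(np.arctan2(d[1],d[0])))
d=(r['knobtop']-r['hub'])[:2];print(np.hypot(*d),np.degrees(np.arctan2(d[1],d[0])))
d=(r['orange']-r['marker'])[:2];print(np.hypot(*d),np.degrees(np.arctan2(d[1],d[0])))
E
```

```text
hub [ 0.5166 -0.0257] [ 0.5155 -0.0221]
knobtop [0.5494 0.0186] [0.547  0.0161]
feel [0.6291 0.0334] [0.6253 0.0361]
marker [ 0.503  -0.2433] [ 0.5021 -0.2419]
orange [ 0.4418 -0.2331] [ 0.4399 -0.2341]
side corner [0.38582787 0.00379434]
side corner [ 0.47153021 -0.15782048]
side corner [ 0.72623069 -0.02055312]
scene corner [0.38402196 0.0106952 ]
scene corner [ 0.73510918 -0.0089055 ]
scene corner [0.64588277 0.15486534]
0.12570591785953783 27.810759735696866
0.05230757498360429 52.03002463243809
0.06236669139961651 171.68376224193446
```

```bash
cat >> h.py <<'E'
from scipy.spatial.transform import Rotation as Ro
def wcam(f):
    s=robot.read_state(); c=snap('wrist',f); q=s['tcp_rot']; T=np.eye(4);T[:3,:3]=Ro.from_quat([q[1],q[2],q[3],q[0]]).as_matrix();T[:3,3]=s['tool_pos']
    M=np.linalg.inv(T@c['T_tool_cam']); c['R']=M[:3,:3];c['t']=M[:3,3]; return c
E
python3 - <<'E'
from h import *
import pickle
c=wcam('w0.png');pickle.dump(c,open('w0.pkl','wb'))
for X in [(.516,-.024,.088),(.548,.0174,.126),(.627,.035,.064)]: print(proj(c,X))
E
```

```text
[360.47944978 191.98659055]
[315.71238801 264.85810604]
[217.5396929  259.66299224]
```

View pics/w0.png

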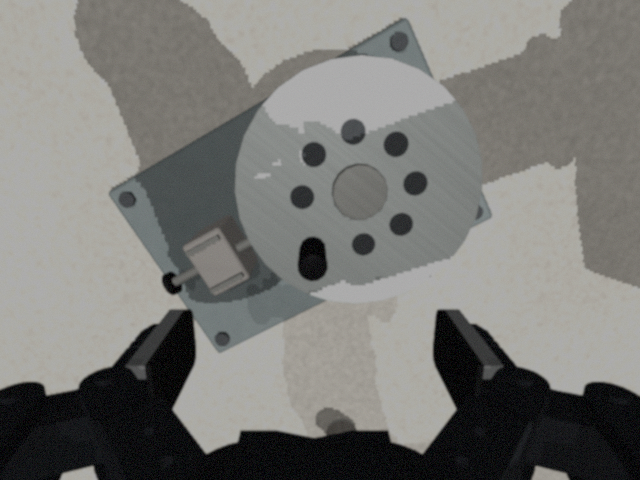

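Wrist view: the hub nut is at (359.5,191.5), the knob top at (313,264) and the feeler block at (216,260). All are within about 2 px of prediction.

```bash
python3 - <<'E'
from h import *
import pickle
c=pickle.load(open('w0.pkl','rb'))
h=ray(c,(359.5,191.8),.088);k=ray(c,(313,264),.126);f=ray(c,(216,260.5),.064)
print(h,k,f)
ang=lambda v:(np.hypot(v[0],v[1]),np.degrees(np.arctan2(v[1],v[0])))
print(ang(f-h),ang(k-h))
p=[ray(c,q,.012) for q in [(405,18),(110,192),(220,352),(491,213)]]
print(p,ang(p[1]-p[0]),ang(p[2]-p[3]))
# flange disc fit
g=cv2.cvtColor(c['color'],cv2.COLOR_RGB2GRAY)
print(cv2.HoughCircles(cv2.medianBlur(g,5),cv2.HOUGH_GRADIENT,1,50,param1=80,param2=20,minRadius=110,maxRadius=135)[:, :2])
print(proj(c,[*h[:2],.076]), robot.read_state()['tool_pos'])
E
```

```text
[ 0.51670113 -0.02413326  0.088     ] [0.54976193 0.01680943 0.126     ] [0.62829317 0.03571503 0.064     ]
(np.float64(0.12662781106419185), np.float64(28.205248319969073)) (np.float64(0.0526243352748015), np.float64(51.07947977900336))
[array([ 0.47591467, -0.15206768,  0.012     ]), array([ 0.73240535, -0.01150916,  0.012     ]), array([0.64408353, 0.15156193, 0.012     ]), array([0.38697764, 0.0077197 , 0.012     ])] (np.float64(0.29247934016113647), np.float64(28.723020648167505)) (np.float64(0.29460825721840017), np.float64(29.22556940252685))
[[[362.5 182.5 127.8]]]
[357.71205035 189.1701454 ] [5.49649447e-01 4.19035546e-05 2.52596291e-01]
```

>>> servo_tool([
  {"fingers":0.06,"tx":0,"ty":0.018,"tz":-0.03},
  {"fingers":0.05,"tx":0,"ty":0.018,"tz":-0.065},
  {"fingers":0.05,"tx":0,"ty":0.018,"tz":-0.1},
  {"fingers":0.05,"tx":0,"ty":0.018,"tz":-0.125},
  {"fingers":0.05,"tx":0,"ty":0.018,"tz":-0.139},
], force=20)

```text
invalid input
```

>>> servo_tool([
  {"fingers":0.04},
  {"fingers":0.03},
  {"fingers":0.025},
  {"fingers":0.022},
  {"fingers":0.02},
], force=20)

```text
invalid input
```

>>> servo_tool([
  {"fingers":0.015},
  {"fingers":0.01},
  {"fingers":0.005},
  {"fingers":0},
  {"fingers":0},
], force=35)

```text
invalid input
```

>>> servo_tool([
  {"fingers":0.06,"tx":0,"ty":0.018,"tz":-0.03,"rx":0,"ry":0,"rz":0},
  {"fingers":0.05,"tx":0,"ty":0.018,"tz":-0.065,"rx":0,"ry":0,"rz":0},
  {"fingers":0.05,"tx":0,"ty":0.018,"tz":-0.1,"rx":0,"ry":0,"rz":0},
  {"fingers":0.05,"tx":0,"ty":0.018,"tz":-0.125,"rx":0,"ry":0,"rz":0},
  {"fingers":0.05,"tx":0,"ty":0.018,"tz":-0.139,"rx":0,"ry":0,"rz":0},
], force=20)

```text
clock: 0.57
tool_pos: [0.5476, 0.0178, 0.1103]
tcp_rot: [-0.002, -0.707, 0.707, 0.002]
wrist_force: [-0.7, -0.1, -0.0]
grip_width: 0.586
grip_force: 0.0
```

>>> servo_tool([
  {"fingers":0.03,"tx":0.002,"ty":0,"tz":0.001,"rx":0,"ry":0,"rz":0},
  {"fingers":0.02,"tx":0.002,"ty":0,"tz":0.001,"rx":0,"ry":0,"rz":0},
  {"fingers":0.01,"tx":0.002,"ty":0,"tz":0.001,"rx":0,"ry":0,"rz":0},
  {"fingers":0.0,"tx":0.002,"ty":0,"tz":0.001,"rx":0,"ry":0,"rz":0},
  {"fingers":0.0,"tx":0.002,"ty":0,"tz":0.001,"rx":0,"ry":0,"rz":0},
], force=40)

```text
clock: 0.98
tool_pos: [0.5515, 0.0176, 0.1161]
tcp_rot: [-0.0, -0.707, 0.707, 0.0]
wrist_force: [-4.5, -2.3, 0.7]
grip_width: 0.216
grip_force: 39.8
```

>>> servo_tool([
  {"fingers":0.0,"tx":0,"ty":0,"tz":0,"rx":0,"ry":0,"rz":0},
  {"fingers":0.0,"tx":0,"ty":0,"tz":0,"rx":0,"ry":0,"rz":0},
  {"fingers":0.0,"tx":0,"ty":0,"tz":0,"rx":0,"ry":0,"rz":0},
], force=40)

```text
clock: 1.23
tool_pos: [0.5515, 0.0176, 0.1161]
tcp_rot: [-0.0, -0.707, 0.707, -0.0]
wrist_force: [-4.4, -2.1, 1.7]
grip_width: 0.222
grip_force: 39.8
```

```bash
python3 - <<'E'
import numpy as np
for a in range(50,275,15):
    r=np.radians(a+np.arange(0,16,3)); p=55*np.c_[np.cos(r),np.sin(r)]
    print(a,' '.join('%.1f,%.1f'%tuple(q) for q in p[1:]-p[0]))
E
```

```text
50 -2.3,1.8 -4.6,3.5 -7.0,5.0 -9.5,6.4 -12.1,7.7
65 -2.6,1.1 -5.3,2.2 -8.1,3.0 -10.9,3.7 -13.7,4.3
80 -2.8,0.4 -5.7,0.7 -8.6,0.8 -11.5,0.8 -14.3,0.6
95 -2.9,-0.3 -5.7,-0.8 -8.5,-1.4 -11.3,-2.2 -14.0,-3.1
110 -2.7,-1.1 -5.3,-2.2 -7.9,-3.6 -10.3,-5.0 -12.7,-6.6
125 -2.3,-1.7 -4.5,-3.5 -6.7,-5.5 -8.7,-7.5 -10.6,-9.7
140 -1.8,-2.3 -3.5,-4.6 -5.0,-7.0 -6.4,-9.5 -7.7,-12.1
155 -1.1,-2.6 -2.2,-5.3 -3.0,-8.1 -3.7,-10.9 -4.3,-13.7
170 -0.4,-2.8 -0.7,-5.7 -0.8,-8.6 -0.8,-11.5 -0.6,-14.3
185 0.3,-2.9 0.8,-5.7 1.4,-8.5 2.2,-11.3 3.1,-14.0
200 1.1,-2.7 2.2,-5.3 3.6,-7.9 5.0,-10.3 6.6,-12.7
215 1.7,-2.3 3.5,-4.5 5.5,-6.7 7.5,-8.7 9.7,-10.6
230 2.3,-1.8 4.6,-3.5 7.0,-5.0 9.5,-6.4 12.1,-7.7
245 2.6,-1.1 5.3,-2.2 8.1,-3.0 10.9,-3.7 13.7,-4.3
260 2.8,-0.4 5.7,-0.7 8.6,-0.8 11.5,-0.8 14.3,-0.6
```

>>> servo_tool([
  {"fingers":0,"tx":-0.0023,"ty":0.0018,"tz":0,"rx":0,"ry":0,"rz":0},
  {"fingers":0,"tx":-0.0046,"ty":0.0035,"tz":0,"rx":0,"ry":0,"rz":0},
  {"fingers":0,"tx":-0.007,"ty":0.005,"tz":0,"rx":0,"ry":0,"rz":0},
  {"fingers":0,"tx":-0.0095,"ty":0.0064,"tz":0,"rx":0,"ry":0,"rz":0},
  {"fingers":0,"tx":-0.0121,"ty":0.0077,"tz":0,"rx":0,"ry":0,"rz":0},
])

```text
clock: 1.65
tool_pos: [0.5427, 0.0235, 0.1162]
tcp_rot: [-0.001, 0.707, -0.707, 0.003]
wrist_force: [8.3, -11.6, -9.7]
grip_width: 0.217
grip_force: 39.3
```

>>> servo_tool([
  {"fingers":0,"tx":-0.0026,"ty":0.0011,"tz":0,"rx":0,"ry":0,"rz":0},
  {"fingers":0,"tx":-0.0053,"ty":0.0022,"tz":0,"rx":0,"ry":0,"rz":0},
  {"fingers":0,"tx":-0.0081,"ty":0.003,"tz":0,"rx":0,"ry":0,"rz":0},
  {"fingers":0,"tx":-0.0109,"ty":0.0037,"tz":0,"rx":0,"ry":0,"rz":0},
  {"fingers":0,"tx":-0.0137,"ty":0.0043,"tz":0,"rx":0,"ry":0,"rz":0},
])

```text
clock: 2.07
tool_pos: [0.5297, 0.0284, 0.1162]
tcp_rot: [-0.002, 0.707, -0.707, 0.004]
wrist_force: [12.2, -10.6, -12.5]
grip_width: 0.223
grip_force: 39.3
```

>>> servo_tool([
  {"fingers":0,"tx":0,"ty":0,"tz":0,"rx":0,"ry":0,"rz":0},
  {"fingers":0,"tx":0,"ty":0,"tz":0,"rx":0,"ry":0,"rz":0},
  {"fingers":0,"tx":0,"ty":0,"tz":0,"rx":0,"ry":0,"rz":0},
])

```text
clock: 2.32
tool_pos: [0.5278, 0.0288, 0.1162]
tcp_rot: [-0.001, 0.707, -0.707, 0.002]
wrist_force: [2.0, -6.3, -4.6]
grip_width: 0.22
grip_force: 40.1
```

```bash
python3 - <<'E'
from h import *
c=wcam('w1.png')
print(robot.read_state())
E
```

```text
{'clock': 2.3667, 'joints': array([ 0.3529537 ,  0.29525018, -0.20029925,  0.00336296, -1.07261052,
       -0.35437876]), 'joint_vel': array([ 6.48078999e-04,  5.16966573e-04,  2.72537401e-04, -5.94153115e-05,
        5.86021924e-04,  8.59767507e-04]), 'joint_torque': array([ 3.92309904e+00, -4.06357312e+01,  2.25671303e+01,  2.93440729e+00,
       -1.91484829e-01, -7.08782463e-04]), 'tool_pos': array([0.52781725, 0.02882407, 0.116142  ]), 'tcp_rot': array([-5.78708983e-04,  7.07168314e-01, -7.07042469e-01,  1.89410925e-03]), 'wrist_force': array([ 2.90246484, -6.94178073, -4.1437807 ]), 'moment': array([-2.5809526 , -1.18157868, -0.03838934]), 'grip_force': 40.139890909194946, 'grip_width': 0.2196245299137744}
```

View pics/w1.png

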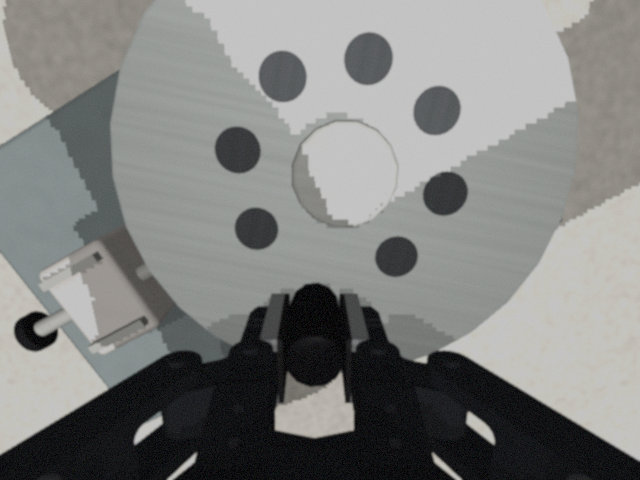

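The fingers hold the knob (top about (314,360)) and the hub is at (345,174).

```bash
python3 - <<'E'
from h import *
c=cv2.imread('pics/w1.png')
c=wcam('w1b.png')
h=ray(c,(345,174),.088);k=ray(c,(314,360),.126);print(h,k,k-h,np.hypot(*(k-h)[:2]),np.degrees(np.arctan2((k-h)[1],(k-h)[0])))
s=robot.read_state();print(s['tool_pos'],s['wrist_force'])
E
```

```text
[ 0.51634643 -0.02419345  0.088     ] [0.52755609 0.02928726 0.126     ] [0.01120966 0.05348071 0.038     ] 0.05464286297908592 78.16206299242897
[0.527823   0.02879918 0.11616255] [ 3.60956658 -7.86333412 -4.1782433 ]
```

```bash
python3 - <<'E'
import numpy as np
for a in range(80,296,12):
    r=np.radians(a+np.arange(0,13,4)); p=55*np.c_[np.cos(r),np.sin(r)]
    print(a,' '.join('%.1f,%.1f'%tuple(q) for q in p[1:]-p[0]))
E
```

```text
80 -3.8,0.5 -7.6,0.8 -11.5,0.8
92 -3.8,-0.3 -7.6,-0.8 -11.4,-1.6
104 -3.7,-1.1 -7.3,-2.4 -10.8,-3.9
116 -3.4,-1.8 -6.6,-3.8 -9.8,-6.1
128 -2.9,-2.5 -5.7,-5.1 -8.3,-8.0
140 -2.4,-3.0 -4.5,-6.2 -6.4,-9.5
152 -1.7,-3.5 -3.1,-7.0 -4.3,-10.7
164 -0.9,-3.7 -1.6,-7.5 -2.0,-11.3
176 -0.1,-3.8 0.0,-7.7 0.4,-11.5
188 0.7,-3.8 1.6,-7.5 2.8,-11.2
200 1.4,-3.6 3.1,-7.0 5.0,-10.3
212 2.1,-3.2 4.5,-6.2 7.1,-9.1
224 2.8,-2.7 5.7,-5.1 8.8,-7.4
236 3.3,-2.0 6.6,-3.8 10.2,-5.4
248 3.6,-1.3 7.3,-2.4 11.1,-3.2
260 3.8,-0.5 7.6,-0.8 11.5,-0.8
272 3.8,0.3 7.6,0.8 11.4,1.6
284 3.7,1.1 7.3,2.4 10.8,3.9
```

>>> servo_tool([
  {"fingers":0,"tx":-0.0038,"ty":-0.0003,"tz":-0.001,"rx":0,"ry":0,"rz":0},
  {"fingers":0,"tx":-0.0076,"ty":0,"tz":-0.001,"rx":0,"ry":0,"rz":0},
  {"fingers":0,"tx":-0.0115,"ty":0,"tz":-0.001,"rx":0,"ry":0,"rz":0},
  {"fingers":0,"tx":-0.0115,"ty":0,"tz":-0.001,"rx":0,"ry":0,"rz":0},
  {"fingers":0,"tx":-0.0115,"ty":0,"tz":-0.001,"rx":0,"ry":0,"rz":0},
])

```text
clock: 2.83
tool_pos: [0.5173, 0.0298, 0.1161]
tcp_rot: [-0.002, 0.707, -0.707, 0.002]
wrist_force: [3.7, -4.5, -0.4]
grip_width: 0.218
grip_force: 40.7
```

>>> servo_tool([
  {"fingers":0,"tx":-0.0038,"ty":-0.0003,"tz":0,"rx":0,"ry":0,"rz":0},
  {"fingers":0,"tx":-0.0076,"ty":-0.0008,"tz":0,"rx":0,"ry":0,"rz":0},
  {"fingers":0,"tx":-0.0114,"ty":-0.0016,"tz":0,"rx":0,"ry":0,"rz":0},
  {"fingers":0,"tx":-0.0114,"ty":-0.0016,"tz":0,"rx":0,"ry":0,"rz":0},
  {"fingers":0,"tx":-0.0114,"ty":-0.0016,"tz":0,"rx":0,"ry":0,"rz":0},
])

```text
clock: 3.25
tool_pos: [0.5064, 0.0288, 0.1161]
tcp_rot: [-0.003, 0.707, -0.707, 0.002]
wrist_force: [4.2, -2.7, -1.9]
grip_width: 0.22
grip_force: 40.6
```

>>> servo_tool([
  {"fingers":0,"tx":-0.0037,"ty":-0.0011,"tz":0,"rx":0,"ry":0,"rz":0},
  {"fingers":0,"tx":-0.0073,"ty":-0.0024,"tz":0,"rx":0,"ry":0,"rz":0},
  {"fingers":0,"tx":-0.0108,"ty":-0.0039,"tz":0,"rx":0,"ry":0,"rz":0},
  {"fingers":0,"tx":-0.0108,"ty":-0.0039,"tz":0,"rx":0,"ry":0,"rz":0},
  {"fingers":0,"tx":-0.0108,"ty":-0.0039,"tz":0,"rx":0,"ry":0,"rz":0},
])

```text
clock: 3.67
tool_pos: [0.4961, 0.0257, 0.1161]
tcp_rot: [-0.004, 0.707, -0.707, 0.002]
wrist_force: [5.7, 0.8, -3.5]
grip_width: 0.221
grip_force: 40.6
```

>>> servo_tool([
  {"fingers":0,"tx":-0.0034,"ty":-0.0018,"tz":0,"rx":0,"ry":0,"rz":0},
  {"fingers":0,"tx":-0.0066,"ty":-0.0038,"tz":0,"rx":0,"ry":0,"rz":0},
  {"fingers":0,"tx":-0.0098,"ty":-0.0061,"tz":0,"rx":0,"ry":0,"rz":0},
  {"fingers":0,"tx":-0.0098,"ty":-0.0061,"tz":0,"rx":0,"ry":0,"rz":0},
  {"fingers":0,"tx":-0.0098,"ty":-0.0061,"tz":0,"rx":0,"ry":0,"rz":0},
])

```text
clock: 4.08
tool_pos: [0.486, 0.0203, 0.1161]
tcp_rot: [-0.004, 0.707, -0.707, 0.002]
wrist_force: [4.3, 3.0, -1.2]
grip_width: 0.22
grip_force: 40.7
```

>>> servo_tool([
  {"fingers":0,"tx":-0.0029,"ty":-0.0025,"tz":0,"rx":0,"ry":0,"rz":0},
  {"fingers":0,"tx":-0.0057,"ty":-0.0051,"tz":0,"rx":0,"ry":0,"rz":0},
  {"fingers":0,"tx":-0.0083,"ty":-0.008,"tz":0,"rx":0,"ry":0,"rz":0},
  {"fingers":0,"tx":-0.0083,"ty":-0.008,"tz":0,"rx":0,"ry":0,"rz":0},
  {"fingers":0,"tx":-0.0083,"ty":-0.008,"tz":0,"rx":0,"ry":0,"rz":0},
])

```text
clock: 4.5
tool_pos: [0.4773, 0.0128, 0.1161]
tcp_rot: [-0.004, 0.707, -0.707, 0.001]
wrist_force: [1.5, 5.4, 0.4]
grip_width: 0.22
grip_force: 40.9
```

>>> servo_tool([
  {"fingers":0,"tx":-0.0024,"ty":-0.003,"tz":0,"rx":0,"ry":0,"rz":0},
  {"fingers":0,"tx":-0.0045,"ty":-0.0062,"tz":0,"rx":0,"ry":0,"rz":0},
  {"fingers":0,"tx":-0.0064,"ty":-0.0095,"tz":0,"rx":0,"ry":0,"rz":0},
  {"fingers":0,"tx":-0.0064,"ty":-0.0095,"tz":0,"rx":0,"ry":0,"rz":0},
  {"fingers":0,"tx":-0.0064,"ty":-0.0095,"tz":0,"rx":0,"ry":0,"rz":0},
])

```text
clock: 4.92
tool_pos: [0.4701, 0.0035, 0.116]
tcp_rot: [-0.004, 0.707, -0.707, 0.0]
wrist_force: [-1.8, 8.3, 3.0]
grip_width: 0.22
grip_force: 41.3
```

>>> servo_tool([
  {"fingers":0,"tx":-0.0017,"ty":-0.0035,"tz":0,"rx":0,"ry":0,"rz":0},
  {"fingers":0,"tx":-0.0031,"ty":-0.007,"tz":0,"rx":0,"ry":0,"rz":0},
  {"fingers":0,"tx":-0.0043,"ty":-0.0107,"tz":0,"rx":0,"ry":0,"rz":0},
  {"fingers":0,"tx":-0.0043,"ty":-0.0107,"tz":0,"rx":0,"ry":0,"rz":0},
  {"fingers":0,"tx":-0.0043,"ty":-0.0107,"tz":0,"rx":0,"ry":0,"rz":0},
])

```text
clock: 5.33
tool_pos: [0.4649, -0.0076, 0.116]
tcp_rot: [-0.003, 0.707, -0.707, 0.0]
wrist_force: [-4.9, 7.6, 7.2]
grip_width: 0.222
grip_force: 41.6
```

>>> servo_tool([
  {"fingers":0,"tx":-0.0009,"ty":-0.0037,"tz":0,"rx":0,"ry":0,"rz":0},
  {"fingers":0,"tx":-0.0016,"ty":-0.0075,"tz":0,"rx":0,"ry":0,"rz":0},
  {"fingers":0,"tx":-0.002,"ty":-0.0113,"tz":0,"rx":0,"ry":0,"rz":0},
  {"fingers":0,"tx":-0.002,"ty":-0.0113,"tz":0,"rx":0,"ry":0,"rz":0},
  {"fingers":0,"tx":-0.002,"ty":-0.0113,"tz":0,"rx":0,"ry":0,"rz":0},
])

```text
clock: 5.75
tool_pos: [0.4626, -0.0175, 0.116]
tcp_rot: [0.004, -0.707, 0.707, 0.001]
wrist_force: [-7.8, 13.7, 9.8]
grip_width: 0.222
grip_force: 42.0
```

>>> servo_tool([
  {"fingers":0,"tx":-0.0005,"ty":-0.0018,"tz":-0.001,"rx":0,"ry":0,"rz":0},
  {"fingers":0,"tx":-0.001,"ty":-0.0036,"tz":-0.001,"rx":0,"ry":0,"rz":0},
  {"fingers":0,"tx":-0.0015,"ty":-0.0054,"tz":-0.001,"rx":0,"ry":0,"rz":0},
  {"fingers":0,"tx":-0.0015,"ty":-0.0054,"tz":-0.001,"rx":0,"ry":0,"rz":0},
  {"fingers":0,"tx":-0.0015,"ty":-0.0054,"tz":-0.001,"rx":0,"ry":0,"rz":0},
])

```text
clock: 6.17
tool_pos: [0.4621, -0.022, 0.116]
tcp_rot: [-0.005, 0.707, -0.707, -0.001]
wrist_force: [-8.6, 17.3, 13.2]
grip_width: 0.215
grip_force: 42.5
```

>>> servo_tool([
  {"fingers":0,"tx":0.0001,"ty":-0.0018,"tz":0,"rx":0,"ry":0,"rz":0},
  {"fingers":0,"tx":0.0002,"ty":-0.0036,"tz":0,"rx":0,"ry":0,"rz":0},
  {"fingers":0,"tx":0.0004,"ty":-0.0054,"tz":0,"rx":0,"ry":0,"rz":0},
  {"fingers":0,"tx":0.0004,"ty":-0.0054,"tz":0,"rx":0,"ry":0,"rz":0},
  {"fingers":0,"tx":0.0004,"ty":-0.0054,"tz":0,"rx":0,"ry":0,"rz":0},
])

```text
clock: 6.58
tool_pos: [0.462, -0.0281, 0.1159]
tcp_rot: [-0.004, 0.707, -0.707, -0.001]
wrist_force: [-9.5, 15.5, 15.6]
grip_width: 0.22
grip_force: 42.7
```

>>> servo_tool([
  {"fingers":0,"tx":0.0004,"ty":-0.0018,"tz":0,"rx":0,"ry":0,"rz":0},
  {"fingers":0,"tx":0.0009,"ty":-0.0036,"tz":0,"rx":0,"ry":0,"rz":0},
  {"fingers":0,"tx":0.0014,"ty":-0.0054,"tz":0,"rx":0,"ry":0,"rz":0},
  {"fingers":0,"tx":0.0014,"ty":-0.0054,"tz":0,"rx":0,"ry":0,"rz":0},
  {"fingers":0,"tx":0.0014,"ty":-0.0054,"tz":0,"rx":0,"ry":0,"rz":0},
])

```text
clock: 7.0
tool_pos: [0.4628, -0.035, 0.1159]
tcp_rot: [-0.003, 0.707, -0.707, -0.0]
wrist_force: [-9.0, 8.6, 15.7]
grip_width: 0.216
grip_force: 42.7
```

>>> servo_tool([
  {"fingers":0,"tx":-0.0005,"ty":0,"tz":0.001,"rx":0,"ry":0,"rz":0},
  {"fingers":0,"tx":-0.001,"ty":0,"tz":0.002,"rx":0,"ry":0,"rz":0},
  {"fingers":0,"tx":-0.001,"ty":0,"tz":0.002,"rx":0,"ry":0,"rz":0},
  {"fingers":0,"tx":-0.001,"ty":0,"tz":0.002,"rx":0,"ry":0,"rz":0},
  {"fingers":0,"tx":-0.001,"ty":0,"tz":0.002,"rx":0,"ry":0,"rz":0},
])

```text
clock: 7.42
tool_pos: [0.4626, -0.0351, 0.1161]
tcp_rot: [0.003, -0.707, 0.707, -0.0]
wrist_force: [0.1, 6.6, -0.7]
grip_width: 0.22
grip_force: 40.5
```

>>> servo_tool([
  {"fingers":0,"tx":0.0003,"ty":-0.001,"tz":0,"rx":0,"ry":0,"rz":0},
  {"fingers":0,"tx":0.0006,"ty":-0.002,"tz":0,"rx":0,"ry":0,"rz":0},
  {"fingers":0,"tx":0.0006,"ty":-0.002,"tz":0,"rx":0,"ry":0,"rz":0},
  {"fingers":0,"tx":0.0006,"ty":-0.002,"tz":0,"rx":0,"ry":0,"rz":0},
  {"fingers":0,"tx":0.0006,"ty":-0.002,"tz":0,"rx":0,"ry":0,"rz":0},
])

```text
clock: 7.83
tool_pos: [0.4627, -0.0357, 0.1161]
tcp_rot: [0.004, -0.707, 0.707, 0.001]
wrist_force: [-3.0, 14.7, 1.4]
grip_width: 0.22
grip_force: 41.2
```

>>> servo_tool([
  {"fingers":0,"tx":0.0004,"ty":-0.001,"tz":0,"rx":0,"ry":0,"rz":0},
  {"fingers":0,"tx":0.0008,"ty":-0.002,"tz":0,"rx":0,"ry":0,"rz":0},
  {"fingers":0,"tx":0.0008,"ty":-0.002,"tz":0,"rx":0,"ry":0,"rz":0},
  {"fingers":0,"tx":0.0008,"ty":-0.002,"tz":0,"rx":0,"ry":0,"rz":0},
  {"fingers":0,"tx":0.0008,"ty":-0.002,"tz":0,"rx":0,"ry":0,"rz":0},
])

```text
clock: 8.25
tool_pos: [0.4633, -0.0381, 0.1161]
tcp_rot: [0.003, -0.707, 0.707, 0.001]
wrist_force: [-3.3, 11.1, 2.6]
grip_width: 0.22
grip_force: 41.3
```

>>> servo_tool([
  {"fingers":0,"tx":0.0003,"ty":-0.001,"tz":0,"rx":0,"ry":0,"rz":0},
  {"fingers":0,"tx":0.0006,"ty":-0.002,"tz":0,"rx":0,"ry":0,"rz":0},
  {"fingers":0,"tx":0.0006,"ty":-0.002,"tz":0,"rx":0,"ry":0,"rz":0},
  {"fingers":0,"tx":0.0006,"ty":-0.002,"tz":0,"rx":0,"ry":0,"rz":0},
  {"fingers":0,"tx":0.0006,"ty":-0.002,"tz":0,"rx":0,"ry":0,"rz":0},
])

```text
clock: 8.67
tool_pos: [0.4639, -0.0405, 0.1161]
tcp_rot: [0.003, -0.707, 0.707, 0.001]
wrist_force: [-3.5, 10.0, 2.6]
grip_width: 0.219
grip_force: 41.2
```

>>> servo_tool([
  {"fingers":0,"tx":0.0004,"ty":-0.001,"tz":0,"rx":0,"ry":0,"rz":0},
  {"fingers":0,"tx":0.0008,"ty":-0.002,"tz":0,"rx":0,"ry":0,"rz":0},
  {"fingers":0,"tx":0.0008,"ty":-0.002,"tz":0,"rx":0,"ry":0,"rz":0},
  {"fingers":0,"tx":0.0008,"ty":-0.002,"tz":0,"rx":0,"ry":0,"rz":0},
  {"fingers":0,"tx":0.0008,"ty":-0.002,"tz":0,"rx":0,"ry":0,"rz":0},
])

```text
clock: 9.08
tool_pos: [0.4646, -0.0428, 0.1161]
tcp_rot: [0.003, -0.707, 0.707, 0.001]
wrist_force: [-3.4, 9.3, 1.4]
grip_width: 0.221
grip_force: 41.2
```

>>> servo_tool([
  {"fingers":0,"tx":0.0004,"ty":-0.001,"tz":0,"rx":0,"ry":0,"rz":0},
  {"fingers":0,"tx":0.0008,"ty":-0.002,"tz":0,"rx":0,"ry":0,"rz":0},
  {"fingers":0,"tx":0.0008,"ty":-0.002,"tz":0,"rx":0,"ry":0,"rz":0},
  {"fingers":0,"tx":0.0008,"ty":-0.002,"tz":0,"rx":0,"ry":0,"rz":0},
  {"fingers":0,"tx":0.0008,"ty":-0.002,"tz":0,"rx":0,"ry":0,"rz":0},
])

```text
clock: 9.5
tool_pos: [0.4655, -0.0453, 0.1161]
tcp_rot: [0.002, -0.707, 0.707, 0.0]
wrist_force: [-2.5, 6.7, 0.3]
grip_width: 0.22
grip_force: 41.0
```

>>> servo_tool([
  {"fingers":0,"tx":0.0005,"ty":-0.001,"tz":0,"rx":0,"ry":0,"rz":0},
  {"fingers":0,"tx":0.001,"ty":-0.002,"tz":0,"rx":0,"ry":0,"rz":0},
  {"fingers":0,"tx":0.001,"ty":-0.002,"tz":0,"rx":0,"ry":0,"rz":0},
  {"fingers":0,"tx":0.001,"ty":-0.002,"tz":0,"rx":0,"ry":0,"rz":0},
  {"fingers":0,"tx":0.001,"ty":-0.002,"tz":0,"rx":0,"ry":0,"rz":0},
])

```text
clock: 9.92
tool_pos: [0.4664, -0.0475, 0.1161]
tcp_rot: [0.002, -0.707, 0.707, 0.0]
wrist_force: [-2.8, 5.7, -0.0]
grip_width: 0.222
grip_force: 41.0
```

>>> servo_tool([
  {"fingers":0,"tx":0.0005,"ty":-0.001,"tz":0,"rx":0,"ry":0,"rz":0},
  {"fingers":0,"tx":0.001,"ty":-0.002,"tz":0,"rx":0,"ry":0,"rz":0},
  {"fingers":0,"tx":0.001,"ty":-0.002,"tz":0,"rx":0,"ry":0,"rz":0},
  {"fingers":0,"tx":0.001,"ty":-0.002,"tz":0,"rx":0,"ry":0,"rz":0},
  {"fingers":0,"tx":0.001,"ty":-0.002,"tz":0,"rx":0,"ry":0,"rz":0},
])

```text
clock: 10.33
tool_pos: [0.4673, -0.0495, 0.1161]
tcp_rot: [0.002, -0.707, 0.707, 0.0]
wrist_force: [-2.7, 6.3, 1.6]
grip_width: 0.224
grip_force: 41.0
```

>>> servo_tool([
  {"fingers":0,"tx":0.0005,"ty":-0.001,"tz":0,"rx":0,"ry":0,"rz":0},
  {"fingers":0,"tx":0.001,"ty":-0.002,"tz":0,"rx":0,"ry":0,"rz":0},
  {"fingers":0,"tx":0.001,"ty":-0.002,"tz":0,"rx":0,"ry":0,"rz":0},
  {"fingers":0,"tx":0.001,"ty":-0.002,"tz":0,"rx":0,"ry":0,"rz":0},
  {"fingers":0,"tx":0.001,"ty":-0.002,"tz":0,"rx":0,"ry":0,"rz":0},
])

```text
clock: 10.75
tool_pos: [0.468, -0.0508, 0.1161]
tcp_rot: [0.002, -0.707, 0.707, 0.001]
wrist_force: [-4.4, 8.9, 3.7]
grip_width: 0.22
grip_force: 41.2
```

>>> servo_tool([
  {"fingers":0,"tx":0.0006,"ty":-0.001,"tz":0,"rx":0,"ry":0,"rz":0},
  {"fingers":0,"tx":0.0012,"ty":-0.002,"tz":0,"rx":0,"ry":0,"rz":0},
  {"fingers":0,"tx":0.0012,"ty":-0.002,"tz":0,"rx":0,"ry":0,"rz":0},
  {"fingers":0,"tx":0.0012,"ty":-0.002,"tz":0,"rx":0,"ry":0,"rz":0},
  {"fingers":0,"tx":0.0012,"ty":-0.002,"tz":0,"rx":0,"ry":0,"rz":0},
])

```text
clock: 11.17
tool_pos: [0.4691, -0.0529, 0.1161]
tcp_rot: [0.002, -0.707, 0.707, 0.001]
wrist_force: [-5.2, 10.8, 4.0]
grip_width: 0.22
grip_force: 41.2
```

>>> servo_tool([
  {"fingers":0,"tx":0.0006,"ty":-0.001,"tz":0,"rx":0,"ry":0,"rz":0},
  {"fingers":0,"tx":0.0012,"ty":-0.002,"tz":0,"rx":0,"ry":0,"rz":0},
  {"fingers":0,"tx":0.0012,"ty":-0.002,"tz":0,"rx":0,"ry":0,"rz":0},
  {"fingers":0,"tx":0.0012,"ty":-0.002,"tz":0,"rx":0,"ry":0,"rz":0},
  {"fingers":0,"tx":0.0012,"ty":-0.002,"tz":0,"rx":0,"ry":0,"rz":0},
])

```text
clock: 11.58
tool_pos: [0.4703, -0.0549, 0.1161]
tcp_rot: [0.002, -0.707, 0.707, 0.001]
wrist_force: [-4.2, 8.5, 3.8]
grip_width: 0.217
grip_force: 41.3
```

>>> servo_tool([
  {"fingers":0,"tx":0.0007,"ty":-0.001,"tz":0,"rx":0,"ry":0,"rz":0},
  {"fingers":0,"tx":0.0014,"ty":-0.002,"tz":0,"rx":0,"ry":0,"rz":0},
  {"fingers":0,"tx":0.0014,"ty":-0.002,"tz":0,"rx":0,"ry":0,"rz":0},
  {"fingers":0,"tx":0.0014,"ty":-0.002,"tz":0,"rx":0,"ry":0,"rz":0},
  {"fingers":0,"tx":0.0014,"ty":-0.002,"tz":0,"rx":0,"ry":0,"rz":0},
])

```text
clock: 12.0
tool_pos: [0.4719, -0.0572, 0.1161]
tcp_rot: [0.002, -0.707, 0.707, 0.001]
wrist_force: [-3.9, 8.8, 2.5]
grip_width: 0.222
grip_force: 41.2
```

>>> servo_tool([
  {"fingers":0,"tx":0.0007,"ty":-0.001,"tz":0,"rx":0,"ry":0,"rz":0},
  {"fingers":0,"tx":0.0014,"ty":-0.002,"tz":0,"rx":0,"ry":0,"rz":0},
  {"fingers":0,"tx":0.0014,"ty":-0.002,"tz":0,"rx":0,"ry":0,"rz":0},
  {"fingers":0,"tx":0.0014,"ty":-0.002,"tz":0,"rx":0,"ry":0,"rz":0},
  {"fingers":0,"tx":0.0014,"ty":-0.002,"tz":0,"rx":0,"ry":0,"rz":0},
])

```text
clock: 12.42
tool_pos: [0.4732, -0.059, 0.116]
tcp_rot: [0.002, -0.707, 0.707, 0.001]
wrist_force: [-4.3, 8.7, 3.0]
grip_width: 0.219
grip_force: 41.3
```

>>> servo_tool([
  {"fingers":0,"tx":0.0008,"ty":-0.001,"tz":0,"rx":0,"ry":0,"rz":0},
  {"fingers":0,"tx":0.0016,"ty":-0.0019,"tz":0,"rx":0,"ry":0,"rz":0},
  {"fingers":0,"tx":0.0016,"ty":-0.0019,"tz":0,"rx":0,"ry":0,"rz":0},
  {"fingers":0,"tx":0.0016,"ty":-0.0019,"tz":0,"rx":0,"ry":0,"rz":0},
  {"fingers":0,"tx":0.0016,"ty":-0.0019,"tz":0,"rx":0,"ry":0,"rz":0},
])

```text
clock: 12.83
tool_pos: [0.4746, -0.0608, 0.1161]
tcp_rot: [0.002, -0.707, 0.707, 0.001]
wrist_force: [-4.4, 9.4, 3.6]
grip_width: 0.218
grip_force: 41.3
```

>>> servo_tool([
  {"fingers":0,"tx":0.0008,"ty":-0.0009,"tz":0,"rx":0,"ry":0,"rz":0},
  {"fingers":0,"tx":0.0017,"ty":-0.0018,"tz":0,"rx":0,"ry":0,"rz":0},
  {"fingers":0,"tx":0.0017,"ty":-0.0018,"tz":0,"rx":0,"ry":0,"rz":0},
  {"fingers":0,"tx":0.0017,"ty":-0.0018,"tz":0,"rx":0,"ry":0,"rz":0},
  {"fingers":0,"tx":0.0017,"ty":-0.0018,"tz":0,"rx":0,"ry":0,"rz":0},
])

```text
clock: 13.25
tool_pos: [0.4765, -0.0629, 0.1161]
tcp_rot: [0.002, -0.707, 0.707, 0.001]
wrist_force: [-4.5, 7.4, 3.1]
grip_width: 0.222
grip_force: 41.2
```

>>> servo_tool([
  {"fingers":0,"tx":0.0009,"ty":-0.0009,"tz":0,"rx":0,"ry":0,"rz":0},
  {"fingers":0,"tx":0.0018,"ty":-0.0017,"tz":0,"rx":0,"ry":0,"rz":0},
  {"fingers":0,"tx":0.0018,"ty":-0.0017,"tz":0,"rx":0,"ry":0,"rz":0},
  {"fingers":0,"tx":0.0018,"ty":-0.0017,"tz":0,"rx":0,"ry":0,"rz":0},
  {"fingers":0,"tx":0.0018,"ty":-0.0017,"tz":0,"rx":0,"ry":0,"rz":0},
])

```text
clock: 13.67
tool_pos: [0.478, -0.0646, 0.116]
tcp_rot: [0.002, -0.707, 0.707, 0.001]
wrist_force: [-3.9, 8.2, 4.0]
grip_width: 0.226
grip_force: 41.3
```

>>> servo_tool([
  {"fingers":0,"tx":0.0009,"ty":-0.0008,"tz":0,"rx":0,"ry":0,"rz":0},
  {"fingers":0,"tx":0.0019,"ty":-0.0016,"tz":0,"rx":0,"ry":0,"rz":0},
  {"fingers":0,"tx":0.0019,"ty":-0.0016,"tz":0,"rx":0,"ry":0,"rz":0},
  {"fingers":0,"tx":0.0019,"ty":-0.0016,"tz":0,"rx":0,"ry":0,"rz":0},
  {"fingers":0,"tx":0.0019,"ty":-0.0016,"tz":0,"rx":0,"ry":0,"rz":0},
])

```text
clock: 14.08
tool_pos: [0.4797, -0.0661, 0.116]
tcp_rot: [0.002, -0.707, 0.707, 0.001]
wrist_force: [-6.1, 9.0, 4.7]
grip_width: 0.219
grip_force: 41.5
```

>>> servo_tool([
  {"fingers":0,"tx":0.001,"ty":-0.0008,"tz":0,"rx":0,"ry":0,"rz":0},
  {"fingers":0,"tx":0.002,"ty":-0.0015,"tz":0,"rx":0,"ry":0,"rz":0},
  {"fingers":0,"tx":0.002,"ty":-0.0015,"tz":0,"rx":0,"ry":0,"rz":0},
  {"fingers":0,"tx":0.002,"ty":-0.0015,"tz":0,"rx":0,"ry":0,"rz":0},
  {"fingers":0,"tx":0.002,"ty":-0.0015,"tz":0,"rx":0,"ry":0,"rz":0},
])

```text
clock: 14.5
tool_pos: [0.4815, -0.0677, 0.116]
tcp_rot: [0.002, -0.707, 0.707, 0.001]
wrist_force: [-6.6, 9.0, 4.7]
grip_width: 0.217
grip_force: 41.5
```

>>> servo_tool([
  {"fingers":0,"tx":0.001,"ty":-0.0007,"tz":0,"rx":0,"ry":0,"rz":0},
  {"fingers":0,"tx":0.0021,"ty":-0.0014,"tz":0,"rx":0,"ry":0,"rz":0},
  {"fingers":0,"tx":0.0021,"ty":-0.0014,"tz":0,"rx":0,"ry":0,"rz":0},
  {"fingers":0,"tx":0.0021,"ty":-0.0014,"tz":0,"rx":0,"ry":0,"rz":0},
  {"fingers":0,"tx":0.0021,"ty":-0.0014,"tz":0,"rx":0,"ry":0,"rz":0},
])

```text
clock: 14.92
tool_pos: [0.4837, -0.0694, 0.1161]
tcp_rot: [0.001, -0.707, 0.707, 0.001]
wrist_force: [-6.0, 7.1, 5.0]
grip_width: 0.222
grip_force: 41.4
```

>>> servo_tool([
  {"fingers":0,"tx":0.0008,"ty":-0.0005,"tz":0,"rx":0,"ry":0,"rz":0},
  {"fingers":0,"tx":0.0008,"ty":-0.0005,"tz":0,"rx":0,"ry":0,"rz":0},
  {"fingers":0,"tx":0.0008,"ty":-0.0005,"tz":0,"rx":0,"ry":0,"rz":0},
  {"fingers":0,"tx":0.0008,"ty":-0.0005,"tz":0,"rx":0,"ry":0,"rz":0},
])

```text
clock: 15.25
tool_pos: [0.4842, -0.0697, 0.116]
tcp_rot: [0.001, -0.707, 0.707, 0.001]
wrist_force: [-8.1, 8.5, 5.5]
grip_width: 0.221
grip_force: 41.5
```

>>> servo_tool([
  {"fingers":0,"tx":0.0009,"ty":-0.0005,"tz":0,"rx":0,"ry":0,"rz":0},
  {"fingers":0,"tx":0.0009,"ty":-0.0005,"tz":0,"rx":0,"ry":0,"rz":0},
  {"fingers":0,"tx":0.0009,"ty":-0.0005,"tz":0,"rx":0,"ry":0,"rz":0},
  {"fingers":0,"tx":0.0009,"ty":-0.0005,"tz":0,"rx":0,"ry":0,"rz":0},
])

```text
clock: 15.58
tool_pos: [0.485, -0.0703, 0.116]
tcp_rot: [0.001, -0.707, 0.707, 0.001]
wrist_force: [-7.0, 7.8, 6.1]
grip_width: 0.224
grip_force: 41.6
```

>>> servo_tool([
  {"fingers":0,"tx":0.0009,"ty":-0.0004,"tz":0,"rx":0,"ry":0,"rz":0},
  {"fingers":0,"tx":0.0009,"ty":-0.0004,"tz":0,"rx":0,"ry":0,"rz":0},
  {"fingers":0,"tx":0.0009,"ty":-0.0004,"tz":0,"rx":0,"ry":0,"rz":0},
  {"fingers":0,"tx":0.0009,"ty":-0.0004,"tz":0,"rx":0,"ry":0,"rz":0},
])

```text
clock: 15.92
tool_pos: [0.4858, -0.0709, 0.116]
tcp_rot: [0.001, -0.707, 0.707, 0.001]
wrist_force: [-7.1, 5.2, 5.5]
grip_width: 0.224
grip_force: 41.5
```

>>> servo_tool([
  {"fingers":0,"tx":0.0009,"ty":-0.0004,"tz":0,"rx":0,"ry":0,"rz":0},
  {"fingers":0,"tx":0.0009,"ty":-0.0004,"tz":0,"rx":0,"ry":0,"rz":0},
  {"fingers":0,"tx":0.0009,"ty":-0.0004,"tz":0,"rx":0,"ry":0,"rz":0},
  {"fingers":0,"tx":0.0009,"ty":-0.0004,"tz":0,"rx":0,"ry":0,"rz":0},
])

```text
clock: 16.25
tool_pos: [0.4864, -0.0712, 0.116]
tcp_rot: [0.001, -0.707, 0.707, 0.001]
wrist_force: [-8.7, 7.2, 7.0]
grip_width: 0.22
grip_force: 41.6
```

>>> servo_tool([
  {"fingers":0,"tx":0.0009,"ty":-0.0004,"tz":0,"rx":0,"ry":0,"rz":0},
  {"fingers":0,"tx":0.0009,"ty":-0.0004,"tz":0,"rx":0,"ry":0,"rz":0},
  {"fingers":0,"tx":0.0009,"ty":-0.0004,"tz":0,"rx":0,"ry":0,"rz":0},
  {"fingers":0,"tx":0.0009,"ty":-0.0004,"tz":0,"rx":0,"ry":0,"rz":0},
])

```text
clock: 16.58
tool_pos: [0.4873, -0.0718, 0.116]
tcp_rot: [0.001, -0.707, 0.707, 0.001]
wrist_force: [-8.5, 6.8, 6.5]
grip_width: 0.22
grip_force: 41.7
```

>>> servo_tool([
  {"fingers":0,"tx":0.0009,"ty":-0.0004,"tz":0,"rx":0,"ry":0,"rz":0},
  {"fingers":0,"tx":0.0009,"ty":-0.0004,"tz":0,"rx":0,"ry":0,"rz":0},
  {"fingers":0,"tx":0.0009,"ty":-0.0004,"tz":0,"rx":0,"ry":0,"rz":0},
  {"fingers":0,"tx":0.0009,"ty":-0.0004,"tz":0,"rx":0,"ry":0,"rz":0},
])

```text
clock: 16.92
tool_pos: [0.4882, -0.0723, 0.116]
tcp_rot: [0.001, -0.707, 0.707, 0.001]
wrist_force: [-8.2, 6.8, 6.3]
grip_width: 0.221
grip_force: 41.6
```

>>> servo_tool([
  {"fingers":0,"tx":0.0017,"ty":-0.001,"tz":0.0005,"rx":0,"ry":0,"rz":0},
  {"fingers":0,"tx":0.0017,"ty":-0.001,"tz":0.0005,"rx":0,"ry":0,"rz":0},
  {"fingers":0,"tx":0.0017,"ty":-0.001,"tz":0.0005,"rx":0,"ry":0,"rz":0},
  {"fingers":0,"tx":0.0017,"ty":-0.001,"tz":0.0005,"rx":0,"ry":0,"rz":0},
])

```text
clock: 17.25
tool_pos: [0.4897, -0.0733, 0.116]
tcp_rot: [0.0, -0.707, 0.707, 0.002]
wrist_force: [-6.8, 5.9, 2.8]
grip_width: 0.223
grip_force: 41.3
```

>>> servo_tool([
  {"fingers":0,"tx":0.0018,"ty":-0.0008,"tz":0,"rx":0,"ry":0,"rz":0},
  {"fingers":0,"tx":0.0018,"ty":-0.0008,"tz":0,"rx":0,"ry":0,"rz":0},
  {"fingers":0,"tx":0.0018,"ty":-0.0008,"tz":0,"rx":0,"ry":0,"rz":0},
  {"fingers":0,"tx":0.0018,"ty":-0.0008,"tz":0,"rx":0,"ry":0,"rz":0},
])

```text
clock: 17.58
tool_pos: [0.4918, -0.0744, 0.1161]
tcp_rot: [0.0, -0.707, 0.707, 0.001]
wrist_force: [-5.8, 4.6, 2.9]
grip_width: 0.224
grip_force: 41.2
```

>>> servo_tool([
  {"fingers":0,"tx":0.0018,"ty":-0.0007,"tz":0,"rx":0,"ry":0,"rz":0},
  {"fingers":0,"tx":0.0018,"ty":-0.0007,"tz":0,"rx":0,"ry":0,"rz":0},
  {"fingers":0,"tx":0.0018,"ty":-0.0007,"tz":0,"rx":0,"ry":0,"rz":0},
  {"fingers":0,"tx":0.0018,"ty":-0.0007,"tz":0,"rx":0,"ry":0,"rz":0},
])

```text
clock: 17.92
tool_pos: [0.4934, -0.0752, 0.1161]
tcp_rot: [0.0, -0.707, 0.707, 0.001]
wrist_force: [-7.6, 3.8, 3.1]
grip_width: 0.218
grip_force: 41.3
```

>>> servo_tool([
  {"fingers":0,"tx":0.0019,"ty":-0.0006,"tz":0,"rx":0,"ry":0,"rz":0},
  {"fingers":0,"tx":0.0019,"ty":-0.0006,"tz":0,"rx":0,"ry":0,"rz":0},
  {"fingers":0,"tx":0.0019,"ty":-0.0006,"tz":0,"rx":0,"ry":0,"rz":0},
  {"fingers":0,"tx":0.0019,"ty":-0.0006,"tz":0,"rx":0,"ry":0,"rz":0},
])

```text
clock: 18.25
tool_pos: [0.495, -0.0758, 0.1161]
tcp_rot: [0.0, -0.707, 0.707, 0.001]
wrist_force: [-8.1, 4.6, 3.8]
grip_width: 0.221
grip_force: 41.3
```

>>> servo_tool([
  {"fingers":0,"tx":0.0019,"ty":-0.0005,"tz":0,"rx":0,"ry":0,"rz":0},
  {"fingers":0,"tx":0.0019,"ty":-0.0005,"tz":0,"rx":0,"ry":0,"rz":0},
  {"fingers":0,"tx":0.0019,"ty":-0.0005,"tz":0,"rx":0,"ry":0,"rz":0},
  {"fingers":0,"tx":0.0019,"ty":-0.0005,"tz":0,"rx":0,"ry":0,"rz":0},
])

```text
clock: 18.58
tool_pos: [0.4967, -0.0765, 0.1161]
tcp_rot: [-0.0, -0.707, 0.707, 0.001]
wrist_force: [-8.1, 3.7, 3.9]
grip_width: 0.22
grip_force: 41.4
```

>>> servo_tool([
  {"fingers":0,"tx":0.0019,"ty":-0.0004,"tz":0,"rx":0,"ry":0,"rz":0},
  {"fingers":0,"tx":0.0019,"ty":-0.0004,"tz":0,"rx":0,"ry":0,"rz":0},
  {"fingers":0,"tx":0.0019,"ty":-0.0004,"tz":0,"rx":0,"ry":0,"rz":0},
  {"fingers":0,"tx":0.0019,"ty":-0.0004,"tz":0,"rx":0,"ry":0,"rz":0},
])

```text
clock: 18.92
tool_pos: [0.4984, -0.0772, 0.1161]
tcp_rot: [-0.001, -0.707, 0.707, 0.001]
wrist_force: [-8.4, 1.1, 3.7]
grip_width: 0.219
grip_force: 41.4
```

```bash
python3 - <<'E'
from h import *
a=cv2.imread('pics/side0.png'); snap('side','side1.png'); b=cv2.imread('pics/side1.png')
snap('scene','scene1.png'); e=cv2.imread('pics/scene1.png'); d=cv2.imread('pics/scene0.png')
f=lambda i,x,y:cv2.resize(i[y:y+60,x:x+75],(375,300),interpolation=cv2.INTER_CUBIC)
cv2.imwrite('pics/cmp.png',np.vstack([np.hstack([f(a,305,200),f(b,305,200)]),np.hstack([f(d,280,250),f(e,280,250)])]))
E
```

```text
(no output)
```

View pics/cmp.png

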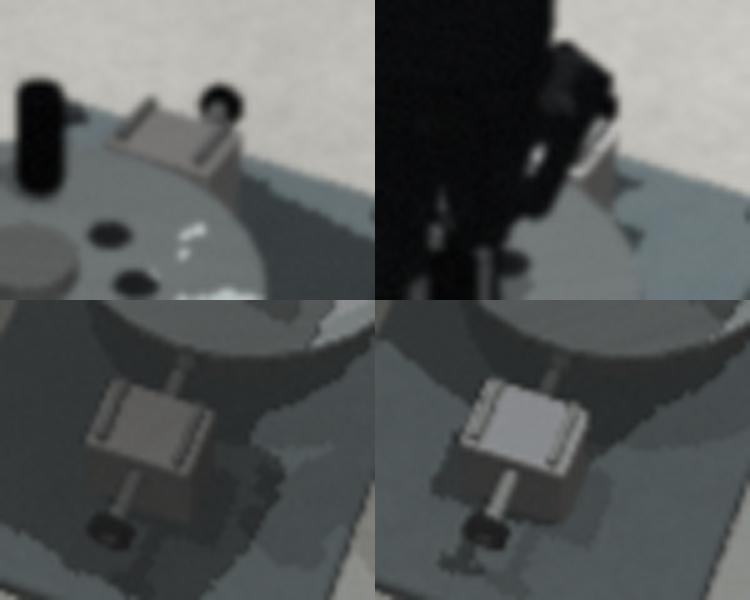

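In the scene crops the feeler's rear ball sits at the same place now as at the start (about (302,356)). The scene camera can therefore check the rod's travel. I fit the hand's circle and test ball tracking.

```bash
cat >> h.py <<'E'
def ball(img):  # dark ball centroid in scene image (BGR)
    g=cv2.cvtColor(img,cv2.COLOR_BGR2GRAY)[345-45:365+0,295:312]
    return g
E
python3 - <<'E'
from h import *
from scipy.optimize import least_squares
P=np.array([[.5515,.0176],[.5278,.0288],[.5173,.0298],[.5064,.0288],[.4961,.0257],[.486,.0203],[.4773,.0128],[.4701,.0035],[.4649,-.0076],[.4626,-.0175],[.462,-.0281],[.4626,-.0351],[.4639,-.0405],[.4664,-.0475],[.4703,-.0549],[.4732,-.059],[.478,-.0646],[.4837,-.0694],[.4882,-.0723],[.4934,-.0752],[.4984,-.0772]])
r=least_squares(lambda p:np.hypot(P[:,0]-p[0],P[:,1]-p[1])-p[2],[.516,-.024,.055]);print(r.x,r.fun.round(4))
for f in('scene0','scene1'):
    g=cv2.cvtColor(cv2.imread(f'pics/{f}.png'),cv2.COLOR_BGR2GRAY); print(g[284:304,294:312])
c=vision.read_camera('scene'); 
a=np.radians(28.5);o=np.array([.5163,-.0242,.05]);u=np.array([np.cos(a),np.sin(a),0])
print([proj(c,o+u*k) for k in(.15,.16,.17)])
print(robot.read_state()['tool_pos'])
E
```

```text
[ 0.51702445 -0.02538916  0.05517101] [-0.0001  0.0001  0.      0.      0.      0.0001 -0.0001 -0.0001 -0.0001
 -0.0002 -0.0001  0.0001  0.0001  0.0001  0.0001  0.0001  0.0001  0.
 -0.0001 -0.     -0.0001]
[[53 55 55 53 52 53 55 52 53 53 55 55 66 64 56 53 53 55]
 [53 53 55 52 54 54 53 53 53 52 52 63 70 67 52 51 55 54]
 [54 54 53 53 53 53 54 53 54 54 55 69 70 62 50 50 52 55]
 [53 54 53 53 54 54 54 55 55 51 62 70 69 55 52 53 54 54]
 [54 55 55 54 54 54 53 53 54 54 67 72 64 51 52 53 53 54]
 [54 54 54 53 53 52 49 48 46 59 73 70 58 53 52 53 53 53]
 [55 54 53 54 52 53 52 47 46 63 71 65 54 52 55 53 53 53]
 [54 56 53 54 54 53 53 52 67 74 70 60 50 50 51 53 53 53]
 [53 55 54 55 55 45 43 45 66 74 67 52 46 46 48 50 50 51]
 [53 54 55 54 44 33 31 33 41 51 57 47 44 45 45 45 46 47]
 [56 54 54 48 35 32 30 31 29 33 37 42 50 52 46 46 45 44]
 [53 55 54 41 31 28 29 29 31 32 30 32 41 52 53 52 48 45]
 [55 54 54 41 31 30 33 33 30 30 27 28 32 50 56 50 47 45]
 [55 54 54 51 39 31 40 42 45 33 28 28 38 52 55 47 45 46]
 [56 54 54 54 52 43 39 41 41 33 28 28 47 55 49 47 45 45]
 [54 54 54 54 54 52 50 45 36 31 31 35 4
[... 1197 characters left out ...]
 38  75  84  79  75  73]
 [ 85  86  84  62  41  33  41  44  45  35  30  30  51  80  87  77  73  73]
 [ 85  85  83  64  53  45  41  43  42  34  31  31  69  84  79  74  74  75]
 [ 84  85  71  57  56  53  68  64  49  39  34  41  75  80  74  73  74  73]
 [ 80  84  64  55  54  56  77  81  78  74  73  74  82  82  76  73  74  79]
 [ 63  64  59  54  54  55  78  85  86  86  84  84  84  79  74  74  80  84]
 [ 55  54  57  55  56  71  69  79  86  85  85  85  80  74  73  74  75  81]
 [ 57  56  56  57  56  64  59  62  78  83  84  84  78  73  72  75  79  85]]
[array([305.88939996, 286.4750763 ]), array([304.22643488, 290.30870535]), array([302.54889648, 294.17593022])]
[ 0.49841684 -0.0771472   0.11604877]
```

```bash
cat >> h.py <<'E'
def ball(tag=''):
    g=cv2.cvtColor(vision.read_camera('scene')['color'],cv2.COLOR_RGB2GRAY).astype(float) if not isinstance(tag,np.ndarray) else tag
    w=np.maximum(0,45-g[289:304,296:309]); Y,X=np.mgrid[289:304,296:309]
    s=robot.read_state(); d=s['tool_pos'][:2]-[.51702,-.02539]; ph=np.degrees(np.arctan2(d[1],d[0]))%360; a=np.radians(ph)
    F=s['wrist_force']; print('ball %.2f %.2f n%.0f | phi %.2f r %.2f Ft %.1f Fr %.1f Fz %.1f t %.2f'%((w*X).sum()/w.sum(),(w*Y).sum()/w.sum(),w.sum(),ph,1e3*np.hypot(*d),-F[0]*np.sin(a)+F[1]*np.cos(a),F[0]*np.cos(a)+F[1]*np.sin(a),F[2],s['clock']))
E
python3 - <<'E'
from h import *
for f in('scene0','scene1'): ball(cv2.imread(f'pics/{f}.png',0).astype(float))
p=lambda a:55.2*np.array([np.cos(np.radians(a)),np.sin(np.radians(a))])
for a in range(252,140,-16): print(a,' '.join('%.1f,%.1f'%tuple(p(a-k)-p(a)) for k in(4,8,12,16)))
E
```

```text
ball 301.91 295.82 n621 | phi 250.23 r 55.00 Ft -9.0 Fr 0.8 Fz 4.5 t 19.07
ball 301.91 295.88 n442 | phi 250.23 r 55.00 Ft -9.0 Fr 0.8 Fz 4.5 t 19.07
252 -3.6,1.3 -7.1,2.9 -10.5,4.7 -13.8,6.7
236 -3.1,2.3 -6.1,4.7 -8.8,7.4 -11.4,10.3
220 -2.4,3.0 -4.5,6.2 -6.5,9.6 -8.1,13.0
204 -1.4,3.6 -2.6,7.2 -3.6,11.0 -4.2,14.8
188 -0.4,3.8 -0.5,7.7 -0.4,11.5 -0.0,15.4
172 0.7,3.8 1.6,7.5 2.8,11.2 4.2,14.8
156 1.7,3.5 3.6,6.8 5.8,10.0 8.1,13.0
```

>>> servo_tool([
  {"fingers":0,"tx":-0.0036,"ty":0.0013,"tz":0,"rx":0,"ry":0,"rz":0},
  {"fingers":0,"tx":-0.0071,"ty":0.0029,"tz":0,"rx":0,"ry":0,"rz":0},
  {"fingers":0,"tx":-0.0105,"ty":0.0047,"tz":0,"rx":0,"ry":0,"rz":0},
  {"fingers":0,"tx":-0.0138,"ty":0.0067,"tz":0,"rx":0,"ry":0,"rz":0},
])

```text
clock: 19.4
tool_pos: [0.4892, -0.0726, 0.1162]
tcp_rot: [-0.001, 0.707, -0.707, 0.003]
wrist_force: [8.7, -11.3, -13.4]
grip_width: 0.221
grip_force: 39.8
```

```bash
python3 -c "from h import *;ball()"
```

```text
ball 301.92 295.89 n417 | phi 238.09 r 54.98 Ft 0.1 Fr 2.0 Fz -2.7 t 19.45
```

>>> servo_tool([
  {"fingers":0,"tx":-0.0031,"ty":0.0023,"tz":0,"rx":0,"ry":0,"rz":0},
  {"fingers":0,"tx":-0.0061,"ty":0.0047,"tz":0,"rx":0,"ry":0,"rz":0},
  {"fingers":0,"tx":-0.0088,"ty":0.0074,"tz":0,"rx":0,"ry":0,"rz":0},
  {"fingers":0,"tx":-0.0114,"ty":0.0103,"tz":0,"rx":0,"ry":0,"rz":0},
])

```text
clock: 19.78
tool_pos: [0.4768, -0.0628, 0.1162]
tcp_rot: [-0.0, 0.707, -0.707, 0.003]
wrist_force: [6.2, -13.3, -10.7]
grip_width: 0.221
grip_force: 39.9
```

```bash
python3 -c "from h import *;ball()"
```

```text
ball 301.85 295.89 n427 | phi 221.61 r 55.01 Ft -1.0 Fr 1.6 Fz -1.1 t 19.83
```

>>> servo_tool([
  {"fingers":0,"tx":-0.0024,"ty":0.003,"tz":0,"rx":0,"ry":0,"rz":0},
  {"fingers":0,"tx":-0.0045,"ty":0.0062,"tz":0,"rx":0,"ry":0,"rz":0},
  {"fingers":0,"tx":-0.0065,"ty":0.0096,"tz":0,"rx":0,"ry":0,"rz":0},
  {"fingers":0,"tx":-0.0081,"ty":0.013,"tz":0,"rx":0,"ry":0,"rz":0},
])

```text
clock: 20.17
tool_pos: [0.4678, -0.05, 0.1162]
tcp_rot: [0.001, 0.707, -0.707, 0.002]
wrist_force: [3.9, -14.1, -7.4]
grip_width: 0.219
grip_force: 40.2
```

```bash
python3 -c "from h import *;ball()"
```

```text
ball 301.92 295.93 n417 | phi 205.43 r 55.06 Ft 0.4 Fr 2.4 Fz -0.7 t 20.22
```

>>> servo_tool([
  {"fingers":0,"tx":-0.0014,"ty":0.0036,"tz":0,"rx":0,"ry":0,"rz":0},
  {"fingers":0,"tx":-0.0026,"ty":0.0072,"tz":0,"rx":0,"ry":0,"rz":0},
  {"fingers":0,"tx":-0.0036,"ty":0.011,"tz":0,"rx":0,"ry":0,"rz":0},
  {"fingers":0,"tx":-0.0042,"ty":0.0148,"tz":0,"rx":0,"ry":0,"rz":0},
])

```text
clock: 20.55
tool_pos: [0.4633, -0.0375, 0.1162]
tcp_rot: [0.003, 0.708, -0.707, 0.003]
wrist_force: [5.5, -24.6, -9.2]
grip_width: 0.218
grip_force: 40.1
```

```bash
python3 -c "from h import *;ball()"
```

```text
ball 301.42 296.99 n415 | phi 191.65 r 55.07 Ft 10.5 Fr 1.0 Fz -3.0 t 20.60
```

>>> servo_tool([
  {"fingers":0,"tx":-0.0002,"ty":0.0019,"tz":0,"rx":0,"ry":0,"rz":0},
  {"fingers":0,"tx":-0.0004,"ty":0.0038,"tz":0,"rx":0,"ry":0,"rz":0},
  {"fingers":0,"tx":-0.0004,"ty":0.0038,"tz":0,"rx":0,"ry":0,"rz":0},
  {"fingers":0,"tx":-0.0004,"ty":0.0038,"tz":0,"rx":0,"ry":0,"rz":0},
])

```text
clock: 20.93
tool_pos: [0.4624, -0.0323, 0.1161]
tcp_rot: [0.002, 0.707, -0.707, 0.002]
wrist_force: [1.0, -14.1, -4.7]
grip_width: 0.226
grip_force: 40.4
```

```bash
python3 -c "from h import *;ball()"
```

```text
ball 301.46 297.31 n406 | phi 187.07 r 55.12 Ft 15.0 Fr 0.4 Fz -4.4 t 20.98
```

>>> servo_tool([
  {"fingers":0,"tx":-0.0001,"ty":0.0019,"tz":0,"rx":0,"ry":0,"rz":0},
  {"fingers":0,"tx":-0.0001,"ty":0.0038,"tz":0,"rx":0,"ry":0,"rz":0},
  {"fingers":0,"tx":-0.0001,"ty":0.0038,"tz":0,"rx":0,"ry":0,"rz":0},
  {"fingers":0,"tx":-0.0001,"ty":0.0038,"tz":0,"rx":0,"ry":0,"rz":0},
])

```text
clock: 21.32
tool_pos: [0.462, -0.0288, 0.1161]
tcp_rot: [0.002, 0.707, -0.707, 0.002]
wrist_force: [0.7, -16.6, -4.9]
grip_width: 0.222
grip_force: 40.5
```

```bash
python3 -c "from h import *;ball()"
```

```text
ball 301.44 297.34 n412 | phi 183.40 r 55.10 Ft 16.5 Fr 0.1 Fz -5.2 t 21.37
```

>>> servo_tool([
  {"fingers":0,"tx":0.0001,"ty":0.0019,"tz":0,"rx":0,"ry":0,"rz":0},
  {"fingers":0,"tx":0.0001,"ty":0.0038,"tz":0,"rx":0,"ry":0,"rz":0},
  {"fingers":0,"tx":0.0001,"ty":0.0038,"tz":0,"rx":0,"ry":0,"rz":0},
  {"fingers":0,"tx":0.0001,"ty":0.0038,"tz":0,"rx":0,"ry":0,"rz":0},
])

```text
clock: 21.7
tool_pos: [0.4619, -0.025, 0.1161]
tcp_rot: [0.003, 0.707, -0.707, 0.002]
wrist_force: [0.5, -16.0, -4.2]
grip_width: 0.22
grip_force: 40.6
```

```bash
python3 -c "from h import *;ball()"
```

```text
ball 301.49 297.33 n421 | phi 179.46 r 55.12 Ft 15.7 Fr 0.2 Fz -2.9 t 21.75
```

>>> servo_tool([
  {"fingers":0,"tx":0.0002,"ty":0.0019,"tz":0,"rx":0,"ry":0,"rz":0},
  {"fingers":0,"tx":0.0004,"ty":0.0038,"tz":0,"rx":0,"ry":0,"rz":0},
  {"fingers":0,"tx":0.0004,"ty":0.0038,"tz":0,"rx":0,"ry":0,"rz":0},
  {"fingers":0,"tx":0.0004,"ty":0.0038,"tz":0,"rx":0,"ry":0,"rz":0},
])

```text
clock: 22.08
tool_pos: [0.4621, -0.0204, 0.1161]
tcp_rot: [0.002, 0.707, -0.707, 0.001]
wrist_force: [-1.9, -11.9, -1.5]
grip_width: 0.222
grip_force: 40.8
```

```bash
python3 -c "from h import *;ball()"
```

```text
ball 301.52 297.23 n413 | phi 174.70 r 55.17 Ft 12.0 Fr -0.6 Fz -2.0 t 22.13
```

>>> servo_tool([
  {"fingers":0,"tx":0.0003,"ty":0.0019,"tz":0,"rx":0,"ry":0,"rz":0},
  {"fingers":0,"tx":0.0007,"ty":0.0038,"tz":0,"rx":0,"ry":0,"rz":0},
  {"fingers":0,"tx":0.0007,"ty":0.0038,"tz":0,"rx":0,"ry":0,"rz":0},
  {"fingers":0,"tx":0.0007,"ty":0.0038,"tz":0,"rx":0,"ry":0,"rz":0},
])

```text
clock: 22.47
tool_pos: [0.4626, -0.0165, 0.1161]
tcp_rot: [0.002, 0.707, -0.707, 0.001]
wrist_force: [-2.5, -10.6, -1.4]
grip_width: 0.22
grip_force: 40.9
```

```bash
python3 -c "from h import *;ball()"
```

```text
ball 301.45 296.91 n430 | phi 170.66 r 55.15 Ft 11.3 Fr 0.2 Fz -2.2 t 22.52
```

>>> servo_tool([
  {"fingers":0,"tx":0.0004,"ty":0.0019,"tz":0,"rx":0,"ry":0,"rz":0},
  {"fingers":0,"tx":0.0009,"ty":0.0037,"tz":0,"rx":0,"ry":0,"rz":0},
  {"fingers":0,"tx":0.0009,"ty":0.0037,"tz":0,"rx":0,"ry":0,"rz":0},
  {"fingers":0,"tx":0.0009,"ty":0.0037,"tz":0,"rx":0,"ry":0,"rz":0},
])

```text
clock: 22.85
tool_pos: [0.4635, -0.0122, 0.1161]
tcp_rot: [-0.002, -0.707, 0.707, -0.001]
wrist_force: [-2.8, -8.7, -0.4]
grip_width: 0.219
grip_force: 41.0
```

```bash
python3 -c "from h import *;ball()"
```

```text
ball 301.60 296.50 n408 | phi 166.06 r 55.16 Ft 9.3 Fr 0.0 Fz 0.0 t 22.90
```

>>> servo_tool([
  {"fingers":0,"tx":0.0006,"ty":0.0019,"tz":0,"rx":0,"ry":0,"rz":0},
  {"fingers":0,"tx":0.0012,"ty":0.0037,"tz":0,"rx":0,"ry":0,"rz":0},
  {"fingers":0,"tx":0.0012,"ty":0.0037,"tz":0,"rx":0,"ry":0,"rz":0},
  {"fingers":0,"tx":0.0012,"ty":0.0037,"tz":0,"rx":0,"ry":0,"rz":0},
])

```text
clock: 23.23
tool_pos: [0.4648, -0.0076, 0.1161]
tcp_rot: [-0.001, -0.707, 0.707, -0.0]
wrist_force: [-2.8, -5.7, 0.0]
grip_width: 0.218
grip_force: 41.1
```

```bash
python3 -c "from h import *;ball()"
```

```text
ball 301.78 296.02 n432 | phi 161.13 r 55.16 Ft 6.6 Fr 1.2 Fz -0.6 t 23.28
```

>>> servo_tool([
  {"fingers":0,"tx":-0.0012,"ty":-0.0037,"tz":0,"rx":0,"ry":0,"rz":0},
  {"fingers":0,"tx":-0.0021,"ty":-0.0074,"tz":0,"rx":0,"ry":0,"rz":0},
  {"fingers":0,"tx":-0.0028,"ty":-0.0112,"tz":0,"rx":0,"ry":0,"rz":0},
  {"fingers":0,"tx":-0.0032,"ty":-0.015,"tz":0,"rx":0,"ry":0,"rz":0},
  {"fingers":0,"tx":-0.0033,"ty":-0.0189,"tz":0,"rx":0,"ry":0,"rz":0},
])

```text
clock: 23.7
tool_pos: [0.4625, -0.0193, 0.116]
tcp_rot: [0.005, -0.707, 0.708, 0.003]
wrist_force: [-9.6, 27.8, 6.3]
grip_width: 0.22
grip_force: 41.8
```

>>> servo_tool([
  {"fingers":0,"tx":0.0001,"ty":-0.0039,"tz":0,"rx":0,"ry":0,"rz":0},
  {"fingers":0,"tx":0.0005,"ty":-0.0077,"tz":0,"rx":0,"ry":0,"rz":0},
  {"fingers":0,"tx":0.001,"ty":-0.0105,"tz":0,"rx":0,"ry":0,"rz":0},
  {"fingers":0,"tx":0.0016,"ty":-0.0134,"tz":0,"rx":0,"ry":0,"rz":0},
  {"fingers":0,"tx":0.0016,"ty":-0.0134,"tz":0,"rx":0,"ry":0,"rz":0},
])

```text
clock: 24.12
tool_pos: [0.463, -0.0362, 0.1161]
tcp_rot: [0.002, -0.707, 0.707, 0.002]
wrist_force: [-6.1, 5.9, 2.9]
grip_width: 0.219
grip_force: 41.5
```

>>> servo_tool([
  {"fingers":0,"tx":0,"ty":0,"tz":0,"rx":0,"ry":0,"rz":0},
])

```text
clock: 24.2
tool_pos: [0.4632, -0.0369, 0.116]
tcp_rot: [0.001, -0.707, 0.707, 0.001]
wrist_force: [-6.7, 6.2, 2.4]
grip_width: 0.217
grip_force: 41.5
```

```bash
python3 -c "from h import *;ball();ball()"
```

```text
ball 301.46 297.20 n407 | phi 192.30 r 55.06 Ft -7.0 Fr 4.6 Fz 2.3 t 24.25
ball 301.43 297.14 n421 | phi 192.40 r 55.08 Ft -8.0 Fr 5.0 Fz 2.2 t 24.30
```

>>> servo_tool([
  {"fingers":0,"tx":0.0007,"ty":-0.0023,"tz":0,"rx":0,"ry":0,"rz":0},
  {"fingers":0,"tx":0.0014,"ty":-0.0046,"tz":0,"rx":0,"ry":0,"rz":0},
  {"fingers":0,"tx":0.0014,"ty":-0.0046,"tz":0,"rx":0,"ry":0,"rz":0},
  {"fingers":0,"tx":0.0014,"ty":-0.0046,"tz":0,"rx":0,"ry":0,"rz":0},
])

```text
clock: 24.63
tool_pos: [0.4646, -0.0424, 0.1161]
tcp_rot: [0.001, -0.707, 0.707, 0.001]
wrist_force: [-4.5, 2.6, 2.0]
grip_width: 0.219
grip_force: 41.4
```

```bash
python3 -c "from h import *;ball();ball()"
```

```text
ball 301.65 296.65 n403 | phi 198.09 r 55.07 Ft -4.5 Fr 4.3 Fz 0.9 t 24.68
ball 301.62 296.60 n394 | phi 198.16 r 55.03 Ft -4.3 Fr 3.3 Fz 1.5 t 24.73
```

>>> servo_tool([
  {"fingers":0,"tx":-0.0011,"ty":0.0037,"tz":0,"rx":0,"ry":0,"rz":0},
  {"fingers":0,"tx":-0.002,"ty":0.0074,"tz":0,"rx":0,"ry":0,"rz":0},
  {"fingers":0,"tx":-0.0026,"ty":0.0112,"tz":0,"rx":0,"ry":0,"rz":0},
  {"fingers":0,"tx":-0.0029,"ty":0.0141,"tz":0,"rx":0,"ry":0,"rz":0},
  {"fingers":0,"tx":-0.0029,"ty":0.0141,"tz":0,"rx":0,"ry":0,"rz":0},
])

```text
clock: 25.15
tool_pos: [0.4624, -0.0325, 0.1161]
tcp_rot: [0.002, 0.707, -0.707, 0.002]
wrist_force: [0.4, -13.5, -2.9]
grip_width: 0.222
grip_force: 40.7
```

>>> servo_tool([
  {"fingers":0,"tx":0,"ty":0.001,"tz":0,"rx":0,"ry":0,"rz":0},
  {"fingers":0,"tx":0,"ty":0.002,"tz":0,"rx":0,"ry":0,"rz":0},
  {"fingers":0,"tx":0,"ty":0.002,"tz":0,"rx":0,"ry":0,"rz":0},
  {"fingers":0,"tx":0,"ty":0.002,"tz":0,"rx":0,"ry":0,"rz":0},
])

```text
clock: 25.48
tool_pos: [0.4622, -0.0312, 0.1161]
tcp_rot: [0.003, 0.707, -0.707, 0.002]
wrist_force: [1.9, -19.1, -6.0]
grip_width: 0.22
grip_force: 40.6
```

```bash
python3 -c "from h import *;ball();ball()"
```

```text
ball 301.52 297.29 n403 | phi 186.05 r 55.11 Ft 19.3 Fr 0.1 Fz -5.0 t 25.53
ball 301.48 297.30 n404 | phi 186.04 r 55.08 Ft 19.1 Fr -0.4 Fz -5.5 t 25.58
```

>>> servo_tool([
  {"fingers":0,"tx":0,"ty":0.001,"tz":0,"rx":0,"ry":0,"rz":0},
  {"fingers":0,"tx":0,"ty":0.002,"tz":0,"rx":0,"ry":0,"rz":0},
  {"fingers":0,"tx":0,"ty":0.002,"tz":0,"rx":0,"ry":0,"rz":0},
  {"fingers":0,"tx":0,"ty":0.002,"tz":0,"rx":0,"ry":0,"rz":0},
])

```text
clock: 25.92
tool_pos: [0.4621, -0.0296, 0.1161]
tcp_rot: [0.003, 0.707, -0.707, 0.002]
wrist_force: [1.9, -20.5, -4.7]
grip_width: 0.221
grip_force: 40.6
```

```bash
python3 -c "from h import *;ball()"
```

```text
ball 301.45 297.34 n414 | phi 184.38 r 55.08 Ft 19.4 Fr 0.0 Fz -4.3 t 25.97
```

>>> servo_tool([
  {"fingers":0,"tx":0,"ty":0.0007,"tz":0,"rx":0,"ry":0,"rz":0},
  {"fingers":0,"tx":0,"ty":0.0014,"tz":0,"rx":0,"ry":0,"rz":0},
  {"fingers":0,"tx":0,"ty":0.0014,"tz":0,"rx":0,"ry":0,"rz":0},
  {"fingers":0,"tx":0,"ty":0.0014,"tz":0,"rx":0,"ry":0,"rz":0},
])

```text
clock: 26.3
tool_pos: [0.462, -0.0279, 0.1161]
tcp_rot: [0.003, 0.707, -0.707, 0.002]
wrist_force: [0.0, -19.3, -5.0]
grip_width: 0.222
grip_force: 40.6
```

```bash
python3 -c "from h import *;ball()"
```

```text
ball 301.46 297.42 n423 | phi 182.51 r 55.09 Ft 18.5 Fr 0.3 Fz -3.5 t 26.35
```

>>> servo_tool([
  {"fingers":0,"tx":0,"ty":-0.0015,"tz":0,"rx":0,"ry":0,"rz":0},
  {"fingers":0,"tx":0,"ty":-0.003,"tz":0,"rx":0,"ry":0,"rz":0},
  {"fingers":0,"tx":0,"ty":-0.0035,"tz":0,"rx":0,"ry":0,"rz":0},
  {"fingers":0,"tx":0,"ty":-0.0035,"tz":0,"rx":0,"ry":0,"rz":0},
])

```text
clock: 26.68
tool_pos: [0.462, -0.0285, 0.1161]
tcp_rot: [-0.001, -0.707, 0.707, -0.0]
wrist_force: [-2.3, -5.5, -0.4]
grip_width: 0.22
grip_force: 41.1
```

```bash
python3 -c "from h import *;ball()"
```

```text
ball 301.47 297.35 n398 | phi 183.16 r 55.09 Ft 4.6 Fr 3.0 Fz -0.4 t 26.73
```

>>> servo_tool([
  {"fingers":0,"tx":0,"ty":-0.0006,"tz":0,"rx":0,"ry":0,"rz":0},
  {"fingers":0,"tx":0,"ty":-0.0012,"tz":0,"rx":0,"ry":0,"rz":0},
  {"fingers":0,"tx":0,"ty":-0.0012,"tz":0,"rx":0,"ry":0,"rz":0},
])

```text
clock: 26.98
tool_pos: [0.462, -0.0287, 0.1161]
tcp_rot: [0.0, -0.707, 0.707, 0.0]
wrist_force: [-4.3, -2.2, 2.6]
grip_width: 0.222
grip_force: 41.4
```

```bash
python3 -c "from h import *;ball()"
```

```text
ball 301.45 297.34 n403 | phi 183.42 r 55.04 Ft 2.0 Fr 4.0 Fz 2.9 t 27.03
```

>>> servo_tool([
  {"fingers":0.02,"tx":0,"ty":0,"tz":0,"rx":0,"ry":0,"rz":0},
  {"fingers":0.03,"tx":0,"ty":0,"tz":0,"rx":0,"ry":0,"rz":0},
  {"fingers":0.045,"tx":0,"ty":0,"tz":0,"rx":0,"ry":0,"rz":0},
  {"fingers":0.045,"tx":0,"ty":0,"tz":0,"rx":0,"ry":0,"rz":0},
  {"fingers":0.045,"tx":0,"ty":0,"tz":0,"rx":0,"ry":0,"rz":0},
])

```text
clock: 27.45
tool_pos: [0.463, -0.0283, 0.116]
tcp_rot: [-0.001, 0.707, -0.707, 0.0]
wrist_force: [-0.4, -1.0, -0.4]
grip_width: 0.529
grip_force: 0.0
```

>>> servo_tool([
  {"fingers":0.045,"tx":0,"ty":0,"tz":0.015,"rx":0,"ry":0,"rz":0},
  {"fingers":0.045,"tx":0,"ty":0,"tz":0.035,"rx":0,"ry":0,"rz":0},
  {"fingers":0.045,"tx":0,"ty":0,"tz":0.06,"rx":0,"ry":0,"rz":0},
  {"fingers":0.045,"tx":0,"ty":0,"tz":0.09,"rx":0,"ry":0,"rz":0},
  {"fingers":0.06,"tx":0,"ty":0,"tz":0.12,"rx":0,"ry":0,"rz":0},
])

```text
clock: 27.87
tool_pos: [0.4622, -0.0286, 0.237]
tcp_rot: [-0.0, 0.707, -0.707, 0.0]
wrist_force: [1.4, 0.2, 0.1]
grip_width: 0.651
grip_force: 0.0
```

```bash
python3 -c "from h import *;ball();print(robot.read_state()['tool_pos'])"
```

```text
ball 301.46 297.39 n419 | phi 184.03 r 51.77 Ft 0.4 Fr -2.6 Fz 7.1 t 27.92
[ 0.46537929 -0.02902885  0.24379498]
```

>>> servo_tool([
  {"fingers":0.06,"tx":0.006,"ty":-0.03,"tz":0,"rx":0,"ry":0,"rz":0},
  {"fingers":0.06,"tx":0.012,"ty":-0.065,"tz":0,"rx":0,"ry":0,"rz":0},
  {"fingers":0.06,"tx":0.019,"ty":-0.1,"tz":0,"rx":0,"ry":0,"rz":0},
  {"fingers":0.06,"tx":0.026,"ty":-0.135,"tz":-0.01,"rx":0,"ry":0,"rz":0},
  {"fingers":0.06,"tx":0.032,"ty":-0.165,"tz":-0.025,"rx":0,"ry":0,"rz":0},
])

```text
clock: 28.33
tool_pos: [0.4958, -0.196, 0.2119]
tcp_rot: [-0.001, 0.707, -0.707, 0.002]
wrist_force: [0.7, 0.8, -0.4]
grip_width: 0.703
grip_force: 0.0
```

>>> servo_tool([
  {"fingers":0.05,"tx":0.005,"ty":-0.025,"tz":-0.015,"rx":0,"ry":0,"rz":0},
  {"fingers":0.05,"tx":0.008,"ty":-0.045,"tz":-0.03,"rx":0,"ry":0,"rz":0},
  {"fingers":0.05,"tx":0.008,"ty":-0.049,"tz":-0.035,"rx":0,"ry":0,"rz":0},
  {"fingers":0.05,"tx":0.008,"ty":-0.049,"tz":-0.035,"rx":0,"ry":0,"rz":0},
  {"fingers":0.05,"tx":0.008,"ty":-0.049,"tz":-0.035,"rx":0,"ry":0,"rz":0},
])

```text
clock: 28.75
tool_pos: [0.5024, -0.2425, 0.1759]
tcp_rot: [-0.0, -0.707, 0.707, -0.0]
wrist_force: [-0.1, 0.1, 1.0]
grip_width: 0.588
grip_force: 0.0
```

```bash
python3 - <<'E'
from h import *
import pickle
c=wcam('w2.png');pickle.dump(c,open('w2.pkl','wb'));print(robot.read_state()['tool_pos'],proj(c,(.5026,-.2426,.032)),proj(c,(.441,-.2335,.032)))
E
```

```text
[ 0.50275961 -0.2421922   0.17660838] [313.32188327 232.0240165 ] [403.22849163 244.88484852]
```

View pics/w2.png

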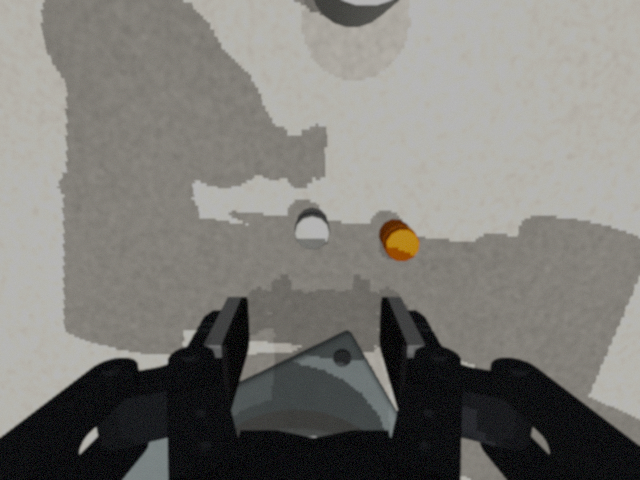

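The marker's top is at (312,232) as predicted, with the orange look-alike clear at (402,243). I descend.

>>> servo_tool([
  {"fingers":0.045,"tx":0.0005,"ty":0,"tz":-0.035,"rx":0,"ry":0,"rz":0},
  {"fingers":0.045,"tx":0.0005,"ty":0,"tz":-0.07,"rx":0,"ry":0,"rz":0},
  {"fingers":0.045,"tx":0.0005,"ty":0,"tz":-0.105,"rx":0,"ry":0,"rz":0},
  {"fingers":0.045,"tx":0.0005,"ty":0,"tz":-0.13,"rx":0,"ry":0,"rz":0},
  {"fingers":0.045,"tx":0.0005,"ty":0,"tz":-0.142,"rx":0,"ry":0,"rz":0},
])

```text
clock: 29.22
tool_pos: [0.5016, -0.2409, 0.0315]
tcp_rot: [0.001, 0.708, -0.707, -0.001]
wrist_force: [-0.1, 0.2, 0.7]
grip_width: 0.53
grip_force: 0.0
```

>>> servo_tool([
  {"fingers":0.045,"tx":0,"ty":0,"tz":-0.004,"rx":0,"ry":0,"rz":0},
  {"fingers":0.045,"tx":0,"ty":0,"tz":-0.005,"rx":0,"ry":0,"rz":0},
  {"fingers":0.045,"tx":0,"ty":0,"tz":-0.005,"rx":0,"ry":0,"rz":0},
])

```text
clock: 29.47
tool_pos: [0.5041, -0.2424, 0.0303]
tcp_rot: [-0.001, 0.708, -0.707, 0.001]
wrist_force: [0.7, 0.6, -0.1]
grip_width: 0.533
grip_force: 0.0
```

>>> servo_tool([
  {"fingers":0.035,"tx":0,"ty":0,"tz":0,"rx":0,"ry":0,"rz":0},
  {"fingers":0.028,"tx":0,"ty":0,"tz":0,"rx":0,"ry":0,"rz":0},
  {"fingers":0.015,"tx":0,"ty":0,"tz":0,"rx":0,"ry":0,"rz":0},
  {"fingers":0,"tx":0,"ty":0,"tz":0,"rx":0,"ry":0,"rz":0},
  {"fingers":0,"tx":0,"ty":0,"tz":0,"rx":0,"ry":0,"rz":0},
], force=30)

```text
clock: 29.88
tool_pos: [0.5038, -0.2428, 0.0303]
tcp_rot: [-0.001, 0.707, -0.707, 0.001]
wrist_force: [-1.3, 1.2, 7.0]
grip_width: 0.267
grip_force: 29.3
```

>>> servo_tool([
  {"fingers":0,"tx":0,"ty":0,"tz":0,"rx":0,"ry":0,"rz":0},
  {"fingers":0,"tx":0,"ty":0,"tz":0,"rx":0,"ry":0,"rz":0},
])

```text
clock: 30.05
tool_pos: [0.5038, -0.2428, 0.0303]
tcp_rot: [-0.001, 0.707, -0.707, 0.001]
wrist_force: [-0.4, 1.8, 7.2]
grip_width: 0.266
grip_force: 29.3
```

>>> servo_tool([
  {"fingers":0,"tx":0,"ty":0,"tz":0.02,"rx":0,"ry":0,"rz":0},
  {"fingers":0,"tx":0,"ty":0,"tz":0.05,"rx":0,"ry":0,"rz":0},
  {"fingers":0,"tx":0,"ty":0,"tz":0.085,"rx":0,"ry":0,"rz":0},
  {"fingers":0,"tx":0.003,"ty":0.01,"tz":0.12,"rx":0,"ry":0,"rz":0},
  {"fingers":0,"tx":0.01,"ty":0.03,"tz":0.15,"rx":0,"ry":0,"rz":0},
])

```text
clock: 30.47
tool_pos: [0.5123, -0.2139, 0.1813]
tcp_rot: [0.0, -0.706, 0.708, -0.001]
wrist_force: [1.3, -0.4, -0.8]
grip_width: 0.269
grip_force: 29.6
```

>>> servo_tool([
  {"fingers":0,"tx":0.011,"ty":0.035,"tz":0,"rx":0,"ry":0,"rz":0},
  {"fingers":0,"tx":0.022,"ty":0.072,"tz":0,"rx":0,"ry":0,"rz":0},
  {"fingers":0,"tx":0.033,"ty":0.109,"tz":0,"rx":0,"ry":0,"rz":0},
  {"fingers":0,"tx":0.044,"ty":0.146,"tz":0,"rx":0,"ry":0,"rz":0},
  {"fingers":0,"tx":0.054,"ty":0.18,"tz":0,"rx":0,"ry":0,"rz":0},
])

```text
clock: 30.88
tool_pos: [0.5668, -0.0306, 0.1789]
tcp_rot: [0.0, -0.707, 0.707, 0.0]
wrist_force: [0.9, -1.1, -2.1]
grip_width: 0.266
grip_force: 29.7
```

>>> servo_tool([
  {"fingers":0,"tx":0.007,"ty":0.025,"tz":-0.01,"rx":0,"ry":0,"rz":0},
  {"fingers":0,"tx":0.0112,"ty":0.0413,"tz":-0.03,"rx":0,"ry":0,"rz":0},
  {"fingers":0,"tx":0.0112,"ty":0.0413,"tz":-0.04,"rx":0,"ry":0,"rz":0},
  {"fingers":0,"tx":0.0112,"ty":0.0413,"tz":-0.045,"rx":0,"ry":0,"rz":0},
  {"fingers":0,"tx":0.0112,"ty":0.0413,"tz":-0.045,"rx":0,"ry":0,"rz":0},
])

```text
clock: 31.3
tool_pos: [0.5769, 0.0081, 0.1324]
tcp_rot: [-0.001, -0.707, 0.707, 0.001]
wrist_force: [-0.8, -0.5, -2.0]
grip_width: 0.266
grip_force: 29.7
```

```bash
python3 - <<'E'
from h import *
import pickle
c=wcam('w3.png');pickle.dump(c,open('w3.pkl','wb'));s=robot.read_state();print(s['tool_pos'],s['wrist_force'])
for X in [(.5168,-.0248,.088),(.5783,.0086,.137),(.5783,.0086,.105),(.5783,.0086,.076)]:print(proj(c,X))
E
```

```text
[0.57758227 0.00769146 0.13362128] [ 0.74411432 -0.71709237 -0.19617632]
[456.28681235 217.63718098]
[309.14614693 351.20989631]
[309.78667745 308.20854634]
[310.18847561 281.23424542]
```

View pics/w3.png

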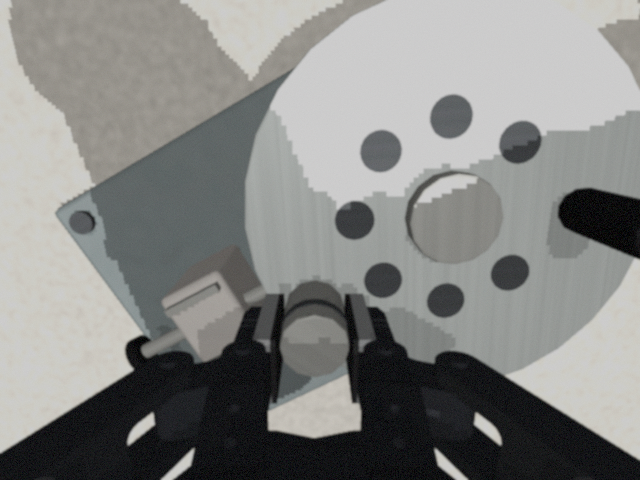

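Hub at (455,217) agrees with prediction. The held marker's top seems to be centred near (316,338), slightly off the TCP, so I check it in a crop.

```bash
python3 - <<'E'
from h import *
import pickle
a=cv2.imread('pics/w3.png')[260:410,240:390]
cv2.imwrite('pics/w3c.png',cv2.convertScaleAbs(cv2.resize(a,(600,600),interpolation=cv2.INTER_CUBIC),alpha=1.6))
c=pickle.load(open('w3.pkl','rb'));x,y=.5777,.0079
t=np.linspace(0,2*np.pi,9)[:-1]
for z in(.1353,.1033):print(z,proj(c,(x,y,z)),[proj(c,(x+.012*np.cos(k),y+.012*np.sin(k),z)).round() for k in t[::2]])
E
```

```text
0.1353 [311.00106916 346.5439845 ] [array([275., 347.]), array([311., 378.]), array([347., 346.]), array([311., 313.])]
0.1033 [311.2881809  304.79479024] [array([282., 305.]), array([311., 331.]), array([341., 305.]), array([311., 277.])]
```

View pics/w3c.png

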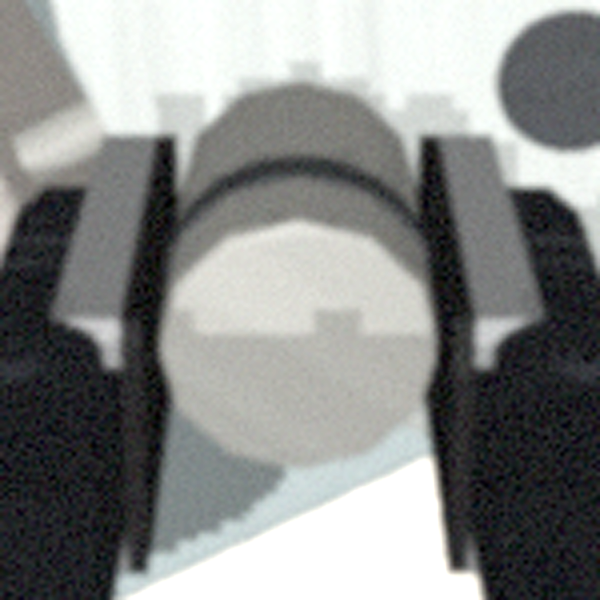

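>>> servo_tool([
  {"fingers":0,"tx":0.0003,"ty":0,"tz":-0.01,"rx":0,"ry":0,"rz":0},
  {"fingers":0,"tx":0.0003,"ty":0,"tz":-0.018,"rx":0,"ry":0,"rz":0},
  {"fingers":0,"tx":0.0003,"ty":0,"tz":-0.023,"rx":0,"ry":0,"rz":0},
  {"fingers":0,"tx":0.0003,"ty":0,"tz":-0.025,"rx":0,"ry":0,"rz":0},
  {"fingers":0,"tx":0.0003,"ty":0,"tz":-0.025,"rx":0,"ry":0,"rz":0},
])

```text
clock: 31.77
tool_pos: [0.5779, 0.0083, 0.1081]
tcp_rot: [-0.001, -0.707, 0.707, 0.0]
wrist_force: [-0.1, 0.1, -0.9]
grip_width: 0.268
grip_force: 29.7
```

>>> servo_tool([
  {"fingers":0,"tx":0,"ty":0,"tz":-0.0005,"rx":0,"ry":0,"rz":0},
  {"fingers":0,"tx":0,"ty":0,"tz":-0.001,"rx":0,"ry":0,"rz":0},
  {"fingers":0,"tx":0,"ty":0,"tz":-0.001,"rx":0,"ry":0,"rz":0},
  {"fingers":0,"tx":0,"ty":0,"tz":-0.001,"rx":0,"ry":0,"rz":0},
])

```text
clock: 32.1
tool_pos: [0.5785, 0.0087, 0.1081]
tcp_rot: [-0.0, 0.707, -0.707, 0.0]
wrist_force: [-0.1, -0.5, -0.5]
grip_width: 0.271
grip_force: 29.7
```

>>> servo_tool([
  {"fingers":0,"tx":0,"ty":0,"tz":-0.0005,"rx":0,"ry":0,"rz":0},
  {"fingers":0,"tx":0,"ty":0,"tz":-0.001,"rx":0,"ry":0,"rz":0},
  {"fingers":0,"tx":0,"ty":0,"tz":-0.001,"rx":0,"ry":0,"rz":0},
  {"fingers":0,"tx":0,"ty":0,"tz":-0.001,"rx":0,"ry":0,"rz":0},
])

```text
clock: 32.43
tool_pos: [0.5783, 0.0086, 0.1068]
tcp_rot: [0.0, 0.707, -0.707, -0.0]
wrist_force: [0.5, -0.2, -0.9]
grip_width: 0.265
grip_force: 29.7
```

>>> servo_tool([
  {"fingers":0,"tx":0,"ty":0,"tz":-0.0005,"rx":0,"ry":0,"rz":0},
  {"fingers":0,"tx":0,"ty":0,"tz":-0.0007,"rx":0,"ry":0,"rz":0},
  {"fingers":0,"tx":0,"ty":0,"tz":-0.0007,"rx":0,"ry":0,"rz":0},
  {"fingers":0,"tx":0,"ty":0,"tz":-0.0007,"rx":0,"ry":0,"rz":0},
])

```text
clock: 32.77
tool_pos: [0.5784, 0.0086, 0.1064]
tcp_rot: [-0.0, 0.707, -0.707, 0.0]
wrist_force: [-0.1, 1.6, 1.4]
grip_width: 0.27
grip_force: 30.0
```

```bash
python3 -c "from h import *;print(robot.read_state()['wrist_force'])"
```

```text
[-0.1433168   1.59392142  1.36801958]
```

>>> servo_tool([
  {"fingers":0.024,"tx":0,"ty":0,"tz":0,"rx":0,"ry":0,"rz":0},
  {"fingers":0.03,"tx":0,"ty":0,"tz":0,"rx":0,"ry":0,"rz":0},
  {"fingers":0.04,"tx":0,"ty":0,"tz":0,"rx":0,"ry":0,"rz":0},
  {"fingers":0.045,"tx":0,"ty":0,"tz":0,"rx":0,"ry":0,"rz":0},
  {"fingers":0.045,"tx":0,"ty":0,"tz":0,"rx":0,"ry":0,"rz":0},
], force=20)

```text
clock: 33.18
tool_pos: [0.5784, 0.0086, 0.1061]
tcp_rot: [0.0, -0.707, 0.707, -0.0]
wrist_force: [0.1, 0.3, 0.3]
grip_width: 0.527
grip_force: 0.0
```

>>> servo_tool([
  {"fingers":0.045,"tx":0,"ty":0,"tz":0.01,"rx":0,"ry":0,"rz":0},
  {"fingers":0.045,"tx":0,"ty":0,"tz":0.025,"rx":0,"ry":0,"rz":0},
  {"fingers":0.045,"tx":0,"ty":0,"tz":0.05,"rx":0,"ry":0,"rz":0},
  {"fingers":0.045,"tx":0,"ty":0,"tz":0.08,"rx":0,"ry":0,"rz":0},
  {"fingers":0.045,"tx":0,"ty":0,"tz":0.11,"rx":0,"ry":0,"rz":0},
])

```text
clock: 33.6
tool_pos: [0.5779, 0.0084, 0.2179]
tcp_rot: [0.0, 0.707, -0.707, 0.0]
wrist_force: [2.5, -0.1, 0.1]
grip_width: 0.527
grip_force: 0.0
```

>>> servo_tool([
  {"fingers":0.045,"tx":-0.01,"ty":0.025,"tz":0.02,"rx":0,"ry":0,"rz":0},
  {"fingers":0.045,"tx":-0.02,"ty":0.05,"tz":0.03,"rx":0,"ry":0,"rz":0},
  {"fingers":0.045,"tx":-0.02,"ty":0.05,"tz":0.03,"rx":0,"ry":0,"rz":0},
  {"fingers":0.045,"tx":-0.02,"ty":0.05,"tz":0.03,"rx":0,"ry":0,"rz":0},
])

```text
clock: 33.93
tool_pos: [0.5583, 0.0597, 0.2479]
tcp_rot: [-0.001, 0.708, -0.706, 0.001]
wrist_force: [-0.9, 0.5, -0.1]
grip_width: 0.526
grip_force: 0.0
```

```bash
python3 - <<'E'
from h import *
import pickle
ball();c=wcam('w4.png');pickle.dump(c,open('w4.pkl','wb'));print(robot.read_state()['tool_pos'])
for X in [(.5168,-.0248,.088),(.5783,.0086,.108),(.4617,-.0282,.126)]:print(proj(c,X))
E
```

```text
ball 301.41 297.17 n671 | phi 63.98 r 93.84 Ft -1.1 Fr -0.2 Fz -0.1 t 33.98
[0.5581386  0.05845442 0.24616423]
[377.08185659 102.90695778]
[282.0351713  157.05225337]
[485.27779785  93.40666103]
```

View pics/w4.png

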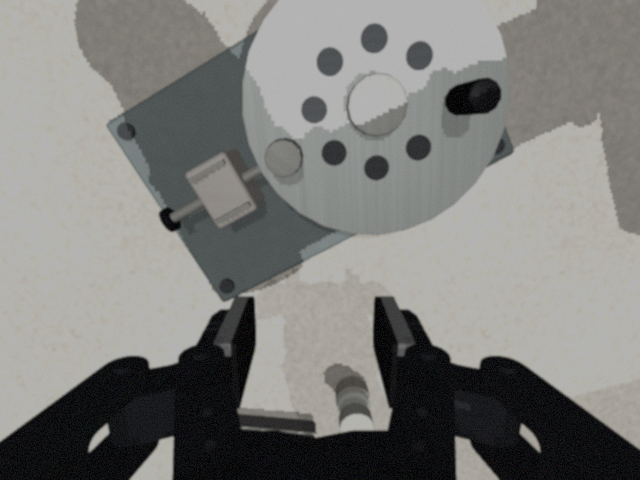

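The marker stands upright at the rim in line with the feeler, its top at (284,157) against a predicted (282,157). The knob is unmoved at (485,95), and the feeler's ball is still fully pushed out.

```bash
python3 -c "from h import *;print(workorder.close_job())"
```

```text
the job is handed in; nothing more can be done
None
```

The job is handed in at about 34 s: the wheel was let go on its high spot, which I placed to about half a degree by the feeler rod's travel, and the steel marker stands upright at the rim within about 1.5 mm of the mark, in line with the feeler.

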